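# Clamp a bush in the marking fixture to the first click

## Task

Stand the tallest of the three loose bushes upright on the fixture's plate between the open jaws and let go of it. Then turn the fixture's lever clockwise (seen from above) so that the jaws close on the bush, and stop at the first click of the lever's slip clutch: the lever gives way one notch, and it must not be driven on to a second click. Leave the bush held in the jaws and do not disturb the other two bushes.

Things in the scene. Friction and masses are not known exactly. Their poses are not given: they have to be found in the camera images.
- bush_center (a point): Centre (half-way up) of the bush to be clamped: a plain light-grey turned metal ring, 38 mm outside diameter, 28 mm high, about 0.18 kg, standing on its flat end on the bench; the tallest of the three bushes.
- bush: The same bush as bush_center; origin at the centre of its underside, z up along its axis.
- short_bush: Bystander: cream-coloured ring, 30 mm diameter, 22 mm high, standing on the bench; origin at the centre of its underside.
- flat_ring: Bystander: flat white ring, 52 mm diameter, 14 mm high, lying on the bench; origin at the centre of its underside.
- fixture: Marking fixture bolted to the bench: grey plate, 90 mm in x, y from -90 to +100 mm, 10 mm thick. Origin under it on the bench; x ahead, y left, z up when unturned (it may be turned up to 17 degrees). A fixed steel V jaw stands on its -y side, a 40 mm wide sliding jaw next to it, a round cam housing with the lever on its +y side. The jaws reach 35 mm above the bench.
- nest (a point): Centre of the bush when clamped home in the V: fixture x = 0, y = -20, z = 24 mm (bush on the 10 mm plate); axes as the fixture's. The V's tips reach y = -33 mm at x = +-15 mm. At the start the open jaw leaves the bush 10 to 18 mm of play on the +y side of here: set it down about 5 mm to that side, and closing pushes it home and centres it.
- jaw (a joint): Sliding jaw's travel (m) towards the fixed V jaw, driven by the spindle at 16 mm per rad. Its face touches a clamped bush at about 0.018; at the start it reads 0 to 0.008.
- spindle_axis (a point): Point on the lever's vertical turning axis, at fixture x = 0, y = +70 mm, 78 mm above the bench.
- post (a point): Middle of the upright round black post at the lever's tip, to be pinched from above or pushed: 18 mm diameter, from 59 to 93 mm above the bench, this point 77 mm above it and 85 mm from the spindle axis. The steel lever's top is 57 mm above the bench. At spindle = clutch = 0 it lies to the fixture's -x of the axis (towards the robot); tightening swings it clockwise, towards +y.
- spindle (a joint): Angle (rad) of the cam spindle under the lever, growing clockwise from above as the jaw closes; 0 to 0.5 at the start, about 1.15 when the jaw meets the bush. Turning it takes about 0.3 N m (3.5 N at the post) and it stays where it is left. The lever's whole angle is spindle + clutch.
- clutch (a joint): Slip (rad) of the lever past the spindle: near 0 until the jaw is tight and the torque reaches about 0.6 N m (7 N at the post). It then gives way over a tooth at 0.08 and runs on into a notch at 0.26: the first click. Let go between 0.11 and 0.31 it settles in that notch. Past the next tooth at 0.34 (the same force again) is the second click, a fault. A brass-headed pin on the lever rises 3 mm and drops at each click.
There are look-alikes about, which are no part of the job. Leave any purple look-alike of the bush alone.

How it is judged:
By the outcome, as a careful person would: the job done as asked, in the order asked, and still so for the second after the job is handed in, with the robot touching nothing.
It also fails if it takes over 58 s, if anything falls off the work surface, if the arm or the gripper's body presses on something with over 40 N, if the wrist force passes 120 N, or if a joint passes its speed limit or range.

## Robot

A 6-joint arm with a two-finger parallel gripper is mounted at the origin on a cart in front of the work surface, level with it; the furniture and walls round the work are solid. World frame = base frame: x ahead of the robot, y to its left, z up, the work surface at z = 0. Lengths are in mm, angles in rad, forces in N, time in s.
With the tool pointing down it reaches from about 350 to 975 mm from the base axis. Payload 7.1 kg.
Tool frame: the origin (TCP) lies at the very end of the fingers, on their centre line; the grasp point (between the pads) lies 19 mm behind it; y points along the fingers, x is the direction in which the jaws open and shut, and the axes are right-handed (so a half turn about y gives the same grasp; the last joint's range is limited). The gripper opens to 88 mm and grips with 3 to 60 N. Pads are 20 mm wide; open, the fingers measure 115 mm over their backs; the gripper's body (75 mm by 178 mm) begins 61 mm behind the grasp point.
Start: joints at [1.173, 0.423, 1.63, -0, 1.089, -0.019], TCP at [231.096, 580.688, 201.275] pointing down, gripper open.
Joint ranges: [-3, 3], [-0.9, 2.11], [0.09, 2.58], [-1.31, 4.45], [0.11, 2.69], [-2.54, 2.54]. Speed limits (rad/s): [2.39, 2.39, 3.01, 3.14, 3.14, 3.14].

## Interface

Orientations are given as a rotation vector (axis times angle).
In Python, from workcell import ctrl gives the robot as it stands. The module is installed in compiled form; this text tells all that it offers.
- The arm moves only by the tool carry_out, never from a script. Its arguments are lists of equal length, an entry for each row: "delta_pos": the shift along the tool's x, y, z in cm, a list of three; "rotation": the turn, a rotation vector about the tool's x, y, z in rad, a list of three. In form: {"delta_pos": [[dx, dy, dz], ...], "rotation": [[wx, wy, wz], ...]}. A call has 1 to 12 rows; each row is the pose to reach, as a shift and turn from the pose commanded when the call began, along the tool's axes at that moment; what a row does not reach only later rows make up. A row lasts 1/12 s, in which the tool goes at most 41.7 mm and 7.16 degrees, less where a joint would pass 70% of its speed; a pose out of reach is approached as far as the arm can. A call with a gripper value outside its range is refused whole. "hand" is the closure in counts, from 0 (fully open) to 255 (shut), set as the call begins (left out, the last holds). The fingers move at their own pace and stop on an object; the grip force is fixed at half the most. Time passes only in rows, so rows that repeat a pose let the fingers close. It gives the time, the measured TCP pose, the force and the opening at its end, in the units of the state.
- ctrl.get_obs(): the state, without advancing time (a new reading comes with each control period).
- ctrl.get_image(name): name is "side" or "top" or "wrist"; returns the picture (384x512x3 uint8, red, green, blue); there is no depth.
- ctrl.camera_info(name): a dict with "fov_y" (degrees; the focal length in pixels is half the picture's height over the tangent of half this angle, whatever the lens; pixels are square), "cx", "cy" (the principal point, pixels), "R" (3x3) and "t" (3): a world point X has camera coordinates R X + t; the wrist camera has in their place "T_tool_cam" (4x4, takes a point from camera to tool coordinates, whose origin is the TCP and whose axes are the tool frame's). Camera axes: x right, y down, z forward; pixel columns grow to the right and rows downward; lengths in mm; the calibration is good to about 2 mm. A picture is of the moment at which its call begins: read the wrist's pose just before it. camera_info takes no time and is no camera call.
- ctrl.close_job(): hands the job in, once; it reports no verdict.
The state is a dict: "t": time; "qpos": joint angles; "qvel": joint speeds; "joint_torque": joint torques, N m; "ee_pos": TCP position; "orientation": TCP orientation; "ft_force": force on the tool from outside, world axes, zero at the start; "moment": the same for the moment, N m; "width": finger opening in mm.
Only numpy, scipy, OpenCV 4.12 (cv2) and the standard library are available. Lean on these libraries where they do the work, as an engineer would, in place of code of your own. Each camera call takes 0.05 s, during which the arm holds its last target.

## Working session

There is one attempt and no reset: what is moved stays moved. The work goes in short steps, Python scripts to look and compute and a tool call to move; the robot and the scene stay as the last step left them, time stands still between calls to the robot, and variables do not carry over. Pictures are saved under pics/ and viewed, and the job is handed in when it is done.

Besides the shell and the picture viewer there is one more tool, called after "Emit:" as name(argument=value, ...) on one line, values as JSON. carry_out: Moves the arm, as the interface text tells. Its arguments: {"type":"object","properties":{"delta_pos":{"type":"array","items":{"type":"array","items":{"type":"number"}}},"rotation":{"type":"array","items":{"type":"array","items":{"type":"number"}}},"hand":{"type":"number"}},"required":["delta_pos","rotation"]}

```bash
mkdir -p pics
python3 - <<'E'
from workcell import ctrl
import cv2,numpy as np
np.set_printoptions(precision=4,suppress=True)
print(ctrl.get_obs())
for n in("side","top","wrist"):
    print(n,ctrl.camera_info(n))
for n in("side","top"):
    cv2.imwrite(f"pics/{n}0.png",ctrl.get_image(n)[:,:,::-1])
E
```

```text
{'t': 0.0, 'qpos': array([ 1.173 ,  0.4238,  1.6307, -0.    ,  1.0886, -0.019 ]), 'qvel': array([ 0.0005,  0.0008, -0.0006, -0.0001,  0.001 ,  0.0001]), 'joint_torque': array([  0.0019, -54.4637, -27.3662,   0.0645,   0.0229,  -0.0001]), 'ee_pos': array([230.8665, 580.1556, 200.5157]), 'orientation': array([-1.3658, -0.9249,  0.927 ]), 'ft_force': array([ 0.2972,  0.5926, -0.8576]), 'moment': array([-0.04  ,  0.0208, -0.0298]), 'width': 87.48998604672754}
side {'fov_y': 56.36860372788901, 'cx': 251.19379975819902, 'cy': 194.65775046363834, 'R': array([[-0.9895, -0.1443,  0.0107],
       [-0.1028,  0.6486, -0.7541],
       [ 0.1019, -0.7473, -0.6566]]), 't': array([494.8886,   4.8276, 976.3058])}
top {'fov_y': 47.9213318951246, 'cx': 251.5784246098582, 'cy': 185.66770255863892, 'R': array([[-0.0122, -0.9998, -0.0135],
       [-0.9925,  0.0137, -0.1217],
       [ 0.1219,  0.0119, -0.9925]]), 't': array([180.2885, 494.0083, 962.6663])}
wrist {'fov_y': 63.982746288591684, 'cx': 251.70805522591667, 'cy': 186.7568212664815, 'T_tool_cam': array([[   1.    ,   -0.0002,    0.0004,    0.3804],
       [  -0.0004,   -0.269 ,    0.9631, -183.1208],
       [  -0.    ,   -0.9631,   -0.269 ,   73.6505],
       [   0.    ,    0.    ,    0.    ,    1.    ]])}
```

View pics/side0.png

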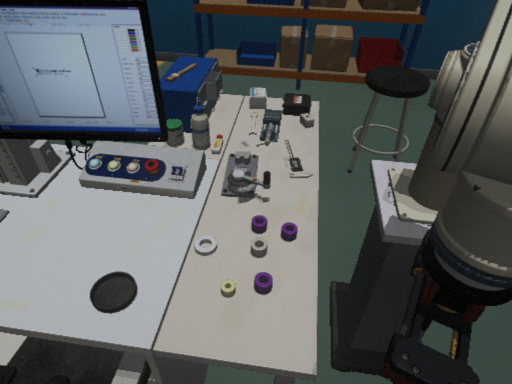

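View pics/top0.png

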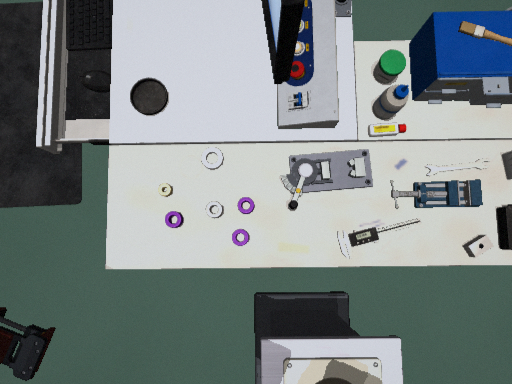

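```bash
cat > h.py <<'E'
import numpy as np,cv2
from scipy.spatial.transform import Rotation as Ro
np.set_printoptions(precision=4,suppress=True)
def cam(ctrl,n,obs=None):
    c=ctrl.camera_info(n); f=192/np.tan(np.radians(c['fov_y']/2))
    K=np.array([[f,0,c['cx']],[0,f,c['cy']],[0,0,1]])
    if n=='wrist':
        T=np.array(c['T_tool_cam']); Rt=Ro.from_rotvec(obs['orientation']).as_matrix()
        Rw=Rt@T[:3,:3]; o=Rt@T[:3,3]+obs['ee_pos']; R=Rw.T; t=-R@o
    else: R=np.array(c['R']);t=np.array(c['t'])
    return K,R,t
def ray(C,p,z):
    K,R,t=C; o=-R.T@t; d=R.T@np.linalg.solve(K,[p[0],p[1],1]); return o+d*(z-o[2])/d[2]
def proj(C,X):
    K,R,t=C; x=K@(R@np.asarray(X,float)+t); return x[:2]/x[2]
E
python3 - <<'E'
from h import *
from workcell import ctrl
T=cam(ctrl,'top');S=cam(ctrl,'side')
for n,p,q,z in[("bush",(214.5,209.5),(259,243),28),("cream",(165,189),(228,286),22),("flat",(212,158),(205,244),14),("p1",(246,205),(259,220),28),("p2",(240.5,237),(289,227),28),("p3",(174,219),(263,278),28),("post",(292.5,205),(266,177),90),("hous",(306,170),(240,180),57)]:
    print(n,ray(T,p,z)[:2],ray(S,q,z)[:2])
t=cv2.imread('pics/top0.png');s=cv2.imread('pics/side0.png')
a=cv2.resize(t[140:250,150:390],None,fx=3.3,fy=3.3,interpolation=cv2.INTER_CUBIC);cv2.imwrite('pics/tc.png',a)
a=cv2.resize(s[140:300,180:320],None,fx=3.7,fy=3.7,interpolation=cv2.INTER_CUBIC);cv2.imwrite('pics/sc.png',a)
E
```

```text
bush [442.7872 259.6828] [444.2987 263.2642]
cream [492.4475 375.5083] [492.2467 381.7612]
flat [565.6085 266.7662] [567.4344 273.0338]
p1 [452.181  187.2378] [453.6389 190.9318]
p2 [379.36  200.536] [380.7363 203.0342]
p3 [422.2077 352.6829] [424.0571 355.9334]
post [446.0328  85.6826] [449.3355 100.9682]
hous [526.9473  50.7984] [518.1401  82.2681]
```

View pics/tc.png

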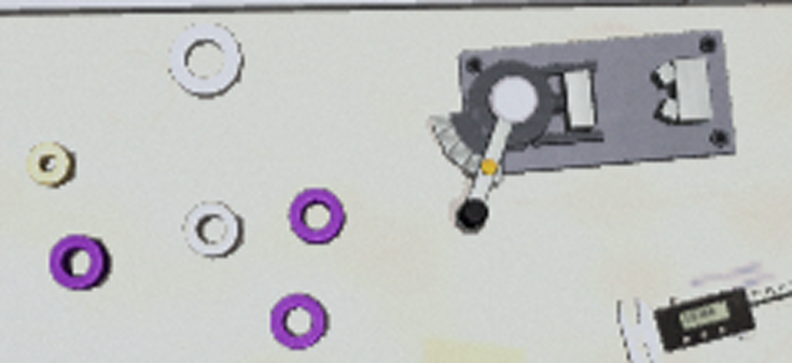

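View pics/sc.png

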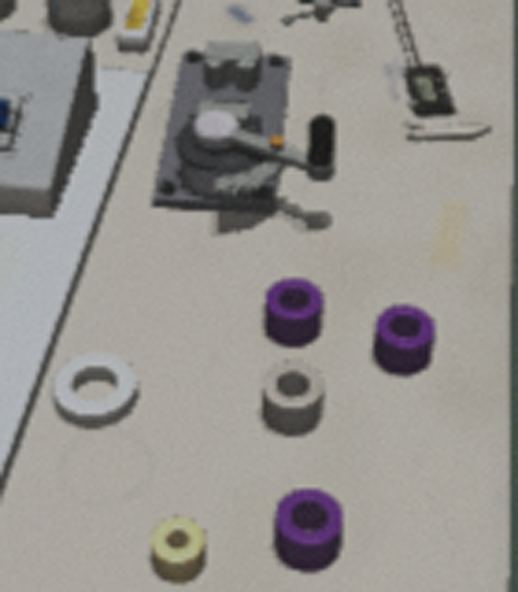

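Run:
```python
from h import *
from workcell import ctrl
T=cam(ctrl,'top');S=cam(ctrl,'side')
o=ctrl.get_obs();print(Ro.from_rotvec(o['orientation']).as_matrix())
g=lambda x,y,z:ray(T,(x/3.3+150-.35,y/3.3+140-.35),z)[:2]
gs=lambda x,y,z:ray(S,(x/3.7+180-.35,y/3.7+140-.35),z)[:2]
for n,p in[("TL",(459,52)),("TR",(722,31)),("BR",(735,153)),("boltTL",(474,65)),("boltTR",(708,45)),("boltBR",(720,137))]:print(n,g(*p,10))
for n,p in[("TL",(152,204)),("TR",(184,53)),("BR",(291,60)),("boltTL",(167,187)),("boltTR",(193,57)),("boltBR",(281,64))]:print('S',n,gs(*p,10))
print('hub',g(513,99,65),gs(213,128,65),'post',g(472,212,93),gs(322,122,93))
```

```text
[[ 0.3698 -0.0005 -0.9291]
 [ 0.9291 -0.0012  0.3698]
 [-0.0013 -1.      0.    ]]
TL [569.9212  85.2016]
TR [ 582.431  -103.5389]
BR [ 494.2074 -108.763 ]
boltTL [560.295   74.6774]
boltTR [572.3759 -93.0869]
boltBR [505.803  -98.6714]
S TL [568.6445  94.8151]
S TR [582.058  -96.3229]
S BR [ 492.9756 -100.4791]
S boltTL [561.7399  74.5269]
S boltTR [573.616  -91.8188]
S boltBR [500.3593 -93.4898]
hub [526.5014  53.6951] [527.5834  69.574 ] post [448.1767  85.487 ] [449.3481  86.9352]
```

Emit:
carry_out(delta_pos=[[-21.7, 0, -31.5], [-21.7, 0, -31.5], [-21.7, 0, -31.5], [-21.7, 0, -31.5], [-21.7, 0, -31.5], [-21.7, 0, -31.5], [-21.7, 0, -31.5], [-21.7, 0, -31.5], [-21.7, 0, -31.5], [-21.7, 0, -31.5], [-21.7, 0, -31.5], [-21.7, 0, -31.5]], rotation=[[0, 1.19, 0], [0, 1.19, 0], [0, 1.19, 0], [0, 1.19, 0], [0, 1.19, 0], [0, 1.19, 0], [0, 1.19, 0], [0, 1.19, 0], [0, 1.19, 0], [0, 1.19, 0], [0, 1.19, 0], [0, 1.19, 0]])

```text
t: 1.1
ee_pos: [443.5, 262.2, 201.1]
orientation: [-1.571, -0.001, 0.002]
ft_force: [-0.6, 0.2, -0.6]
width: 87.7
```

```bash
cat > w.py <<'E'
import sys
from h import *
from workcell import ctrl
o=ctrl.get_obs();im=ctrl.get_image('wrist')[:,:,::-1]
cv2.imwrite(f'pics/{sys.argv[1]}.png',im);np.save(f'pics/{sys.argv[1]}.npy',o,allow_pickle=True)
print(o['t'],o['ee_pos'],o['ft_force'],o['width'],o['qpos']);print(Ro.from_rotvec(o['orientation']).as_matrix())
E
python3 w.py w1
```

```text
1.1 [443.4761 262.1967 201.0585] [-0.6297  0.2098 -0.5655] 87.70557154579947 [0.5107 0.2628 1.8702 0.0004 1.0091 0.508 ]
[[ 1.     -0.0006 -0.0024]
 [ 0.0024  0.      1.    ]
 [-0.0006 -1.      0.    ]]
```

View pics/w1.png

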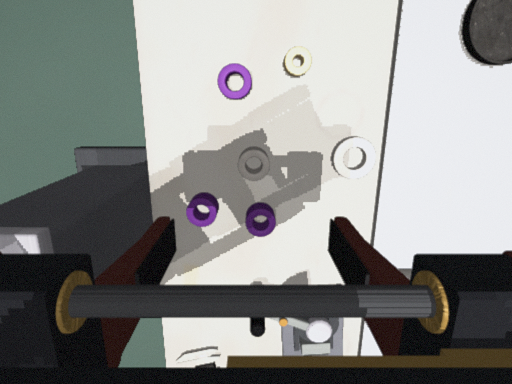

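The grey bush is at (254,163), between the purple ones at (202,209), (261,219) and (235,81); cream is at (298,60) and the flat ring at (354,158).

Run:
```python
from h import *
from workcell import ctrl
o=np.load('pics/w1.npy',allow_pickle=True).item();C=cam(ctrl,'wrist',o)
im=cv2.imread('pics/w1.png')
a=im[140:190,225:285].copy();cv2.imwrite('pics/w1c.png',cv2.resize(a,None,fx=9,fy=9,interpolation=cv2.INTER_NEAREST))
for p in[(254,161),(254,163)]:print(ray(C,p,28))
print(proj(C,[443.5,261,28]))
g=cv2.cvtColor(im,cv2.COLOR_BGR2GRAY);c=cv2.HoughCircles(cv2.GaussianBlur(g,(3,3),0)[130:200,215:295],cv2.HOUGH_GRADIENT,1,20,param1=80,param2=12,minRadius=12,maxRadius=20)
print(c)
```

```text
[446.078  268.1969  28.    ]
[446.0885 265.807   28.    ]
[251.7921 166.9954]
[[[38.5 34.5 17.2]]]
```

View pics/w1c.png

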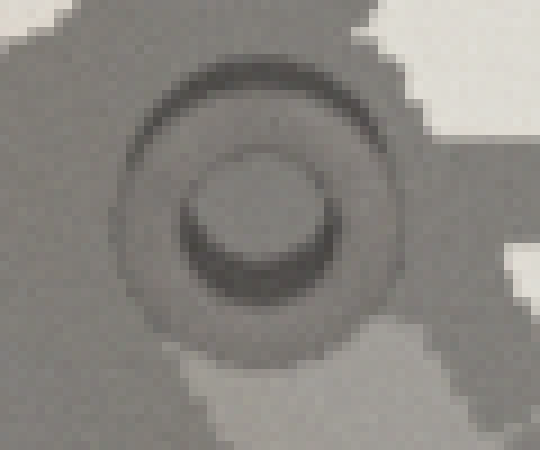

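Emit:
carry_out(delta_pos=[[0.18, 4, 0.13], [0.18, 8, 0.13], [0.18, 12, 0.13], [0.18, 13, 0.13], [0.18, 13, 0.13], [0.18, 13, 0.13]], rotation=[[0, 0, 0], [0, 0, 0], [0, 0, 0], [0, 0, 0], [0, 0, 0], [0, 0, 0]])

```text
t: 1.65
ee_pos: [445.1, 264.9, 71.8]
orientation: [-1.571, -0.003, 0.004]
ft_force: [0.7, 0.5, 0.3]
width: 87.6
```

```bash
python3 w.py w2
python3 - <<'E'
from h import *
from workcell import ctrl
o=np.load('pics/w2.npy',allow_pickle=True).item();C=cam(ctrl,'wrist',o)
for p in [(445.3,263.5,28),(445.3,263.5,0),(443.5,261,28)]:print(proj(C,p))
E
```

```text
1.65 [445.1109 264.9044  71.8048] [0.716  0.463  0.2683] 87.62659568569129 [0.5138 0.4646 1.9468 0.0001 0.7307 0.5095]
[[ 1.     -0.0005 -0.0043]
 [ 0.0043 -0.0002  1.    ]
 [-0.0005 -1.     -0.0002]]
[251.7843 201.735 ]
[251.8206 191.4919]
[249.461  204.7716]
```

View pics/w2.png

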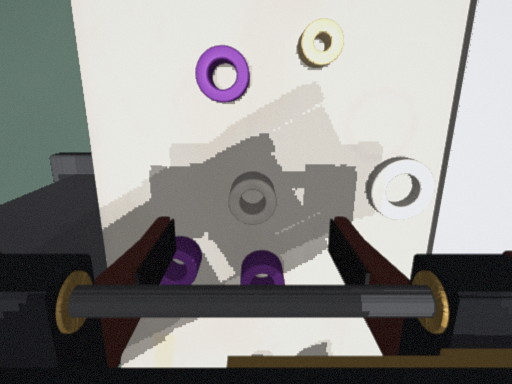

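Run:
```python
from h import *
im=cv2.imread('pics/w2.png')
cv2.imwrite('pics/w2c.png',cv2.convertScaleAbs(cv2.resize(im[165:230,220:290],None,fx=8,fy=8,interpolation=cv2.INTER_NEAREST),alpha=1.6))
```

```text
(no output)
```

View pics/w2c.png

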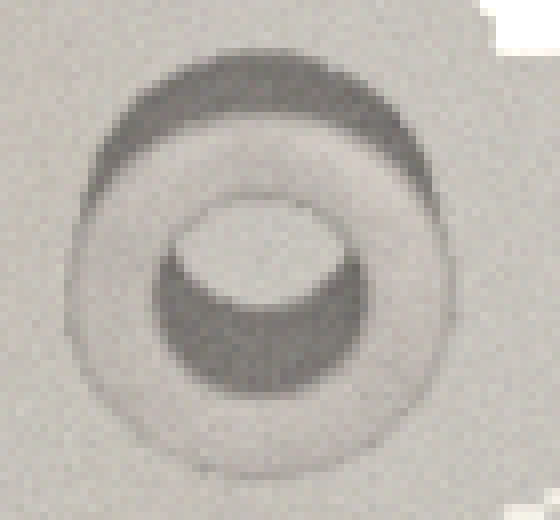

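Emit:
carry_out(delta_pos=[[0.05, 2.2, -0.1], [0.05, 4.4, -0.1], [0.05, 6.0, -0.1], [0.05, 6.6, -0.1], [0.05, 6.6, -0.1]], rotation=[[0, 0, 0], [0, 0, 0], [0, 0, 0], [0, 0, 0], [0, 0, 0]])

```text
t: 2.12
ee_pos: [446.4, 263.4, 6.0]
orientation: [-1.57, -0.003, 0.001]
ft_force: [-0.4, -0.2, 0.4]
width: 87.7
```

Emit:
carry_out(delta_pos=[[0, 0, 0], [0, 0, 0], [0, 0, 0], [0, 0, 0], [0, 0, 0], [0, 0, 0], [0, 0, 0], [0, 0, 0]], rotation=[[0, 0, 0], [0, 0, 0], [0, 0, 0], [0, 0, 0], [0, 0, 0], [0, 0, 0], [0, 0, 0], [0, 0, 0]], hand=255)

```text
t: 2.78
ee_pos: [445.8, 262.9, 5.3]
orientation: [-1.571, -0.002, 0.002]
ft_force: [0.3, 0.7, -0.5]
width: 37.9
```

Emit:
carry_out(delta_pos=[[0, -2, 0], [0, -6, 0], [0, -10, 0], [0, -14, 0], [1, -18, -3.7], [2.1, -19.5, -7.5], [3.2, -19.5, -11.3], [4.3, -19.5, -15.1], [5.4, -19.5, -18.9], [6.5, -19.5, -22.7], [7.6, -19.5, -26.5], [8.6, -19.5, -30.3]], rotation=[[0, 0, 0], [0, 0, 0], [0, 0, 0], [0, 0, 0], [0, 0, 0], [0, 0, 0], [0, 0, 0], [0, 0, 0], [0, 0, 0], [0, 0, 0], [0, 0, 0], [0, 0, 0]])

```text
t: 3.78
ee_pos: [532.6, -42.0, 200.4]
orientation: [-1.571, -0.002, 0.001]
ft_force: [0.9, 0.6, 0.1]
width: 0.6
```

Emit:
carry_out(delta_pos=[[0, 0, 0], [0, 0, 0], [0, 0, 0]], rotation=[[0, 0, 0], [0, 0, 0], [0, 0, 0]])

```text
t: 4.03
ee_pos: [531.9, -39.9, 199.9]
orientation: [-1.57, 0.0, 0.002]
ft_force: [0.7, -0.5, -0.5]
width: 0.5
```

```bash
python3 w.py w3
```

```text
4.0333 [531.9047 -39.9111 199.9355] [ 0.6726 -0.4629 -0.4691] 0.4732495216247264 [-0.0974  0.2915  1.8327  0.0003  1.0185 -0.0985]
[[ 1.     -0.001  -0.001 ]
 [ 0.001   0.0004  1.    ]
 [-0.001  -1.      0.0004]]
```

View pics/w3.png

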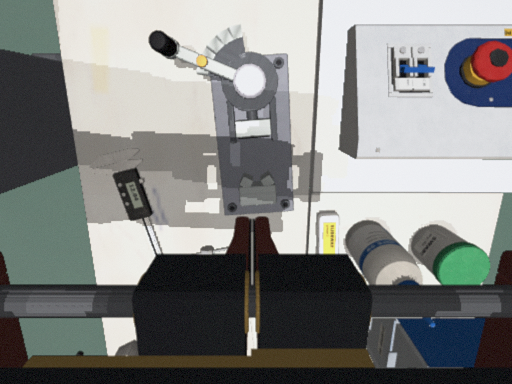

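The bush slipped out of the grip (opening 0.5). I'll look for it.

Run:
```python
from workcell import ctrl
import cv2
t=ctrl.get_image('top')[:,:,::-1];s=ctrl.get_image('side')[:,:,::-1]
cv2.imwrite('pics/t2.png',cv2.resize(t[120:280,100:400],None,fx=2.6,fy=2.6,interpolation=cv2.INTER_CUBIC))
cv2.imwrite('pics/s2.png',cv2.resize(s[140:310,170:330],None,fx=3.5,fy=3.5,interpolation=cv2.INTER_CUBIC))
cv2.imwrite('pics/t2f.png',t);cv2.imwrite('pics/s2f.png',s)
```

```text
(no output)
```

View pics/t2.png

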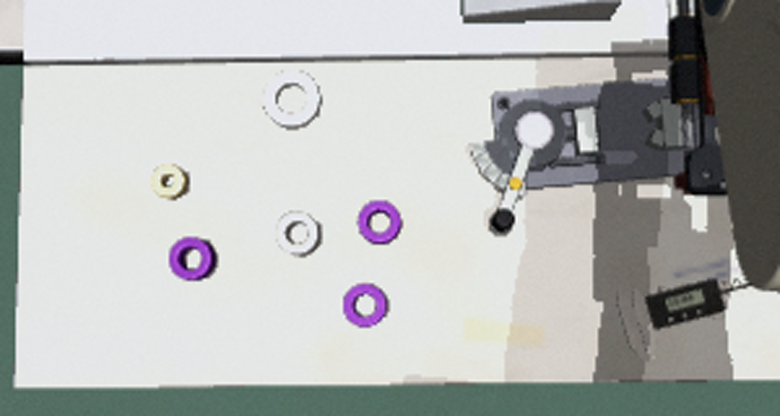

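View pics/s2.png

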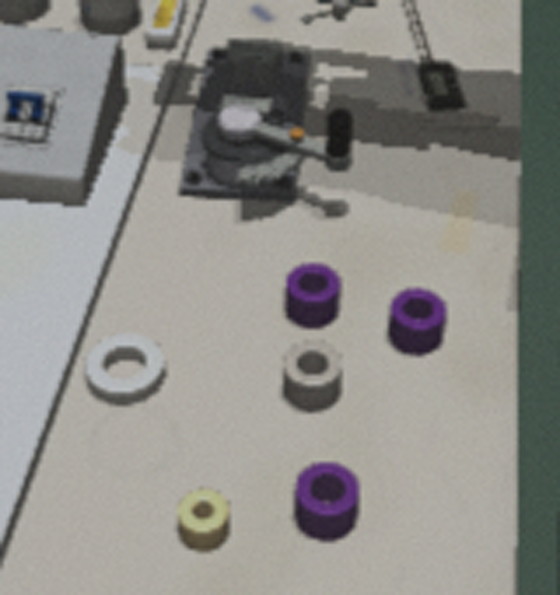

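Run:
```python
from h import *
im=cv2.imread('pics/w3.png')
cv2.imwrite('pics/w3c.png',cv2.convertScaleAbs(cv2.resize(im[20:222,140:310],None,fx=3,fy=3,interpolation=cv2.INTER_CUBIC),alpha=1.5))
```

```text
(no output)
```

View pics/w3c.png

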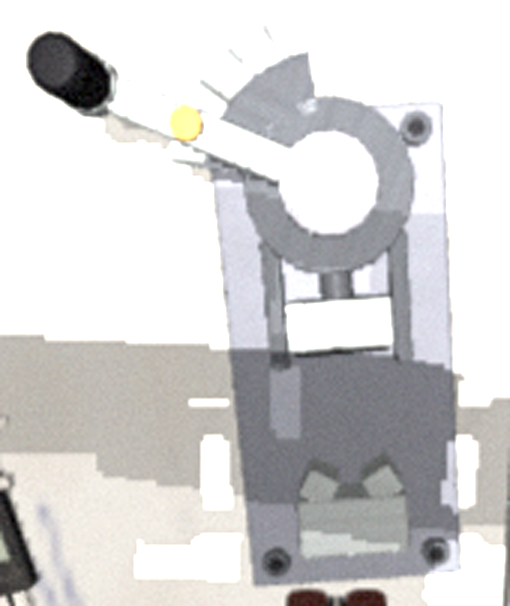

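Run:
```python
from h import *
from workcell import ctrl
o=np.load('pics/w3.npy',allow_pickle=True).item();C=cam(ctrl,'wrist',o)
g=lambda x,y,z:ray(C,(x/3+140-.33,y/3+20-.33),z)[:2]
W=[g(440,103,10),g(460,571,10),g(255,586,10)];F=np.array([[45,100],[45,-90],[-45,-90]],float)
W=np.array(W);print(W)
a=F-F.mean(0);b=W-W.mean(0);th=np.arctan2((a[:,0]*b[:,1]-a[:,1]*b[:,0]).sum(),(a*b).sum())
R=np.array([[np.cos(th),-np.sin(th)],[np.sin(th),np.cos(th)]]);t=W.mean(0)-R@F.mean(0)
print('th',th,'t',t,'res',W-(F@R.T+t))
f=lambda p:R.T@(p-t)
print('jaw front',f(g(288,354,35)),f(g(393,346,35)),'jaw back',f(g(286,302,35)),f(g(390,297,35)))
print('Vtips',f(g(318,462,35)),f(g(381,456,35)),'Vblock back',f(g(300,555,35)),f(g(407,551,35)))
print('hub',f(g(330,183,60)),'post',f(g(57,60,93)), 'pin',f(g(186,123,60)))
print('targets nest',R@[0,-20]+t,'place',R@[0,-15]+t)
T=cam(ctrl,'top');S=cam(ctrl,'side')
for n,q in(('t',(299/2.6+99.7,233/2.6+119.7)),):print('bush',ray(T,q,28))
print('side',ray(S,(312.5/3.5+169.7,363/3.5+139.7),28))
```

```text
[[ 570.5482   85.0296]
 [ 584.9356 -100.9895]
 [ 496.8144 -107.9929]]
th 0.07753148850336335 t [533.7457 -15.8928] res [[-0.317  -2.2626]
 [-0.6458  1.1476]
 [ 0.9627  1.115 ]]
jaw front [-19.2045  11.7365] [20.2544 11.7015] jaw back [-18.2124  30.8222] [20.2262 29.6887]
Vtips [-11.3805 -30.5624] [ 13.0999 -30.0434] Vblock back [-21.6416 -67.9102] [ 20.9562 -69.4671]
hub [ 1.3558 69.5909] post [-74.3676 107.0978] pin [-44.0687  91.688 ]
targets nest [535.2948 -35.8328] place [534.9075 -30.8478]
bush [443.2054 259.2224  28.    ]
side [444.1732 264.4874  28.    ]
```

Emit:
carry_out(delta_pos=[[-1, 0, 3.7], [-2.1, 0, 7.5], [-3.2, 0, 11.3], [-4.3, 0, 15.1], [-5.4, 0, 18.9], [-6.5, 0, 22.7], [-7.6, 3, 26.5], [-8.65, 6, 30.3], [-8.65, 10, 30.35], [-8.65, 12.5, 30.35], [-8.65, 13, 30.35], [-8.65, 13, 30.35]], rotation=[[0, 0, 0], [0, 0, 0], [0, 0, 0], [0, 0, 0], [0, 0, 0], [0, 0, 0], [0, 0, 0], [0, 0, 0], [0, 0, 0], [0, 0, 0], [0, 0, 0], [0, 0, 0]], hand=0)

```text
t: 5.18
ee_pos: [442.9, 263.4, 68.6]
orientation: [-1.573, 0.0, 0.007]
ft_force: [-0.1, -0.7, 0.6]
width: 76.8
```

Emit:
carry_out(delta_pos=[[0, 0, 0], [0, 0, 0]], rotation=[[0, 0, 0], [0, 0, 0]])

```text
t: 5.35
ee_pos: [446.7, 263.9, 72.3]
orientation: [-1.569, -0.004, -0.001]
ft_force: [-0.5, -0.0, 1.0]
width: 87.0
```

```bash
python3 w.py w4
python3 - <<'E'
from h import *
im=cv2.imread('pics/w4.png')
cv2.imwrite('pics/w4c.png',cv2.convertScaleAbs(cv2.resize(im[150:260,150:350],None,fx=4,fy=4,interpolation=cv2.INTER_NEAREST),alpha=1.6))
E
```

```text
5.35 [446.6749 263.9344  72.2754] [-0.5113 -0.025   1.0081] 86.97637801535411 [ 0.5108  0.4634  1.9474 -0.      0.7276  0.509 ]
[[ 1.      0.0028 -0.0017]
 [ 0.0017  0.0015  1.    ]
 [ 0.0028 -1.      0.0015]]
```

View pics/w4c.png

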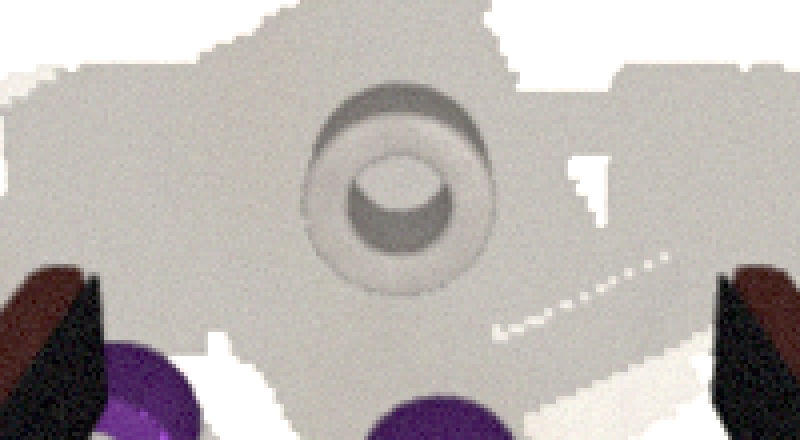

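Run:
```python
from h import *
from workcell import ctrl
o=np.load('pics/w4.npy',allow_pickle=True).item();C=cam(ctrl,'wrist',o)
Rt=Ro.from_rotvec(o['orientation']).as_matrix()
P=lambda v:proj(C,Rt@np.array(v,float)+o['ee_pos'])
for v in[(0,0,0),(43.5,0,10),(43.5,0,-10),(-43.5,0,10),(-43.5,0,-10)]:print(v,P(v))
print(ray(C,(249.4,200.6),28))
```

```text
(0, 0, 0) [251.4234 221.3459]
(43.5, 0, 10) [320.4848 206.557 ]
(43.5, 0, -10) [318.6244 235.7747]
(-43.5, 0, 10) [182.38   206.5215]
(-43.5, 0, -10) [184.2572 235.729 ]
[445.1454 263.3779  28.    ]
```

Emit:
carry_out(delta_pos=[[-0.05, 2.2, 0], [-0.05, 4.4, 0], [-0.05, 6.0, 0], [-0.05, 6.7, 0], [-0.05, 6.8, 0], [-0.05, 6.8, 0]], rotation=[[0, 0, 0], [0, 0, 0], [0, 0, 0], [0, 0, 0], [0, 0, 0], [0, 0, 0]])

```text
t: 5.9
ee_pos: [445.6, 263.5, 3.2]
orientation: [-1.57, -0.002, 0.0]
ft_force: [0.4, -0.4, 0.0]
width: 87.5
```

```bash
python3 w.py w5
python3 - <<'E'
from h import *
from workcell import ctrl
s=ctrl.get_image('side')[:,:,::-1];cv2.imwrite('pics/s3f.png',s)
cv2.imwrite('pics/s3.png',cv2.resize(s[170:290,190:340],None,fx=5,fy=5,interpolation=cv2.INTER_CUBIC))
S=cam(ctrl,'side')
for X in[(489,263,4),(489,263,24),(402,263,4),(402,263,24)]:print(X,(proj(S,X)-[190,170])*5)
im=cv2.imread('pics/w5.png')
cv2.imwrite('pics/w5c.png',cv2.convertScaleAbs(cv2.resize(im[150:290,150:350],None,fx=4,fy=4,interpolation=cv2.INTER_NEAREST),alpha=1.6))
E
```

```text
5.9 [445.5854 263.4585   3.1981] [ 0.3738 -0.3829  0.043 ] 87.53457314745309 [ 0.511   0.5887  1.965  -0.      0.5867  0.5096]
[[ 1.      0.0011 -0.0014]
 [ 0.0014  0.0006  1.    ]
 [ 0.0011 -1.      0.0006]]
(489, 263, 4) [247.735  387.8917]
(489, 263, 24) [247.2669 358.958 ]
(402, 263, 4) [435.6201 410.3407]
(402, 263, 24) [438.212  381.4545]
```

View pics/s3.png

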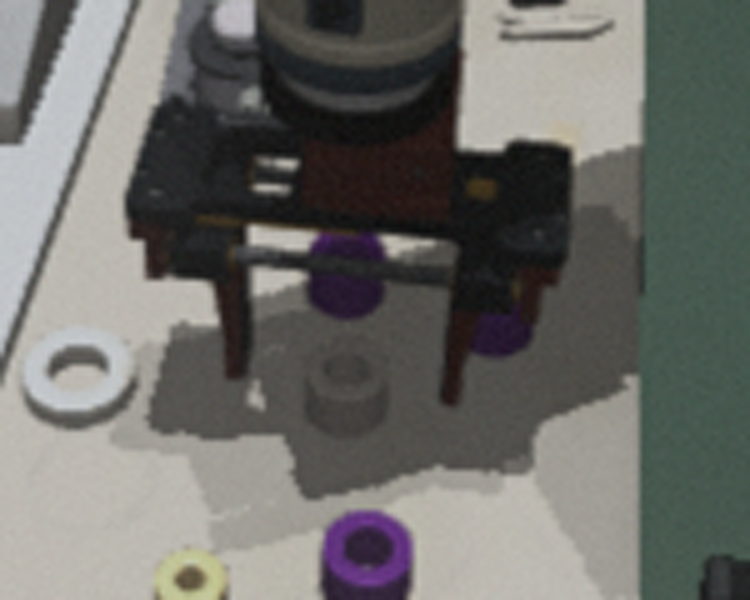

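View pics/w5c.png

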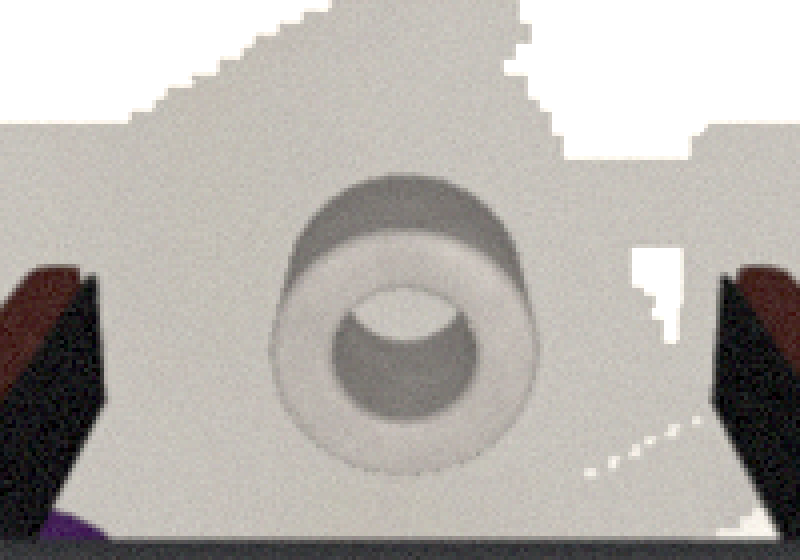

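Both views show the fingertips about 20 mm above the nominal TCP. In the side crop the tips sit well above the bench, and in the wrist view they are level with the bush top. So the first grip only caught the top 3 mm. I'll go lower, carefully.

Emit:
carry_out(delta_pos=[[0, 0.4, -0.15], [0, 0.8, -0.15], [0, 1.2, -0.15], [0, 1.4, -0.15], [0, 1.4, -0.15]], rotation=[[0, 0, 0], [0, 0, 0], [0, 0, 0], [0, 0, 0], [0, 0, 0]])

```text
t: 6.42
ee_pos: [444.5, 261.7, -12.3]
orientation: [-1.571, -0.001, 0.002]
ft_force: [0.1, 0.2, -0.4]
width: 87.6
```

```bash
python3 w.py w6
python3 - <<'E'
from h import *
from workcell import ctrl
s=ctrl.get_image('side')[:,:,::-1]
cv2.imwrite('pics/s4.png',cv2.resize(s[170:290,190:340],None,fx=5,fy=5,interpolation=cv2.INTER_CUBIC))
im=cv2.imread('pics/w6.png')
cv2.imwrite('pics/w6c.png',cv2.convertScaleAbs(cv2.resize(im[150:290,150:350],None,fx=4,fy=4,interpolation=cv2.INTER_NEAREST),alpha=1.6))
E
```

```text
6.4167 [444.4501 261.6988 -12.2695] [ 0.0541  0.2231 -0.3503] 87.60605647210072 [ 0.5091  0.6173  1.9685 -0.      0.5568  0.507 ]
[[ 1.     -0.0008 -0.002 ]
 [ 0.002  -0.0005  1.    ]
 [-0.0008 -1.     -0.0005]]
```

View pics/s4.png

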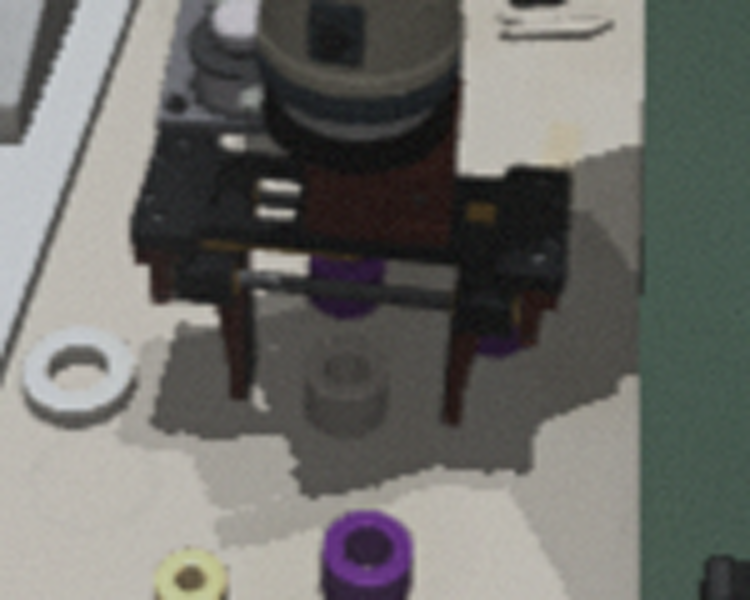

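View pics/w6c.png

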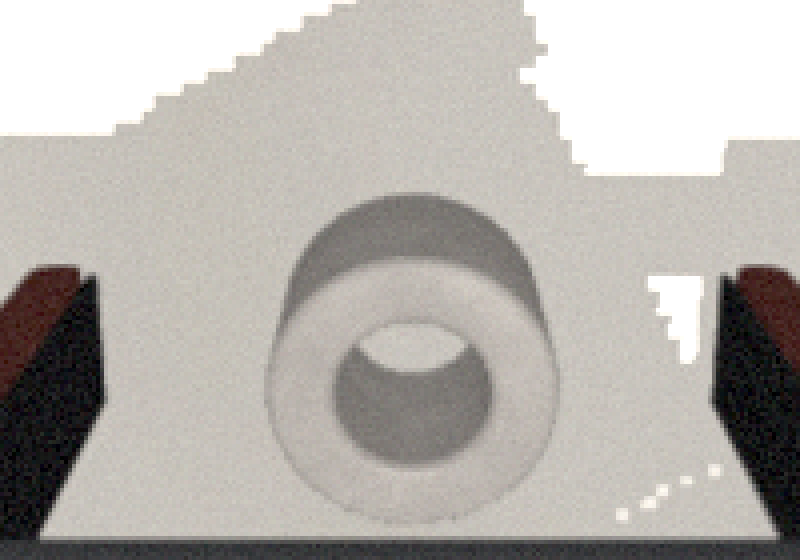

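No contact at a nominal −12, which confirms the offset. Closing now.

Emit:
carry_out(delta_pos=[[0, 0, 0], [0, 0, 0], [0, 0, 0], [0, 0, 0], [0, 0, 0], [0, 0, 0], [0, 0, 0], [0, 0, 0], [0, 0, 0], [0, 0, 0], [0, 0, 0], [0, 0, 0]], rotation=[[0, 0, 0], [0, 0, 0], [0, 0, 0], [0, 0, 0], [0, 0, 0], [0, 0, 0], [0, 0, 0], [0, 0, 0], [0, 0, 0], [0, 0, 0], [0, 0, 0], [0, 0, 0]], hand=255)

```text
t: 7.52
ee_pos: [444.9, 261.9, -11.7]
orientation: [-1.571, -0.002, 0.002]
ft_force: [0.2, -0.5, 0.2]
width: 36.5
```

Emit:
carry_out(delta_pos=[[0, -0.5, 0], [0, -1.5, 0], [0, -3, 0], [0, -5, 0], [0, -7, 0], [0, -8, 0], [0, -8, 0]], rotation=[[0, 0, 0], [0, 0, 0], [0, 0, 0], [0, 0, 0], [0, 0, 0], [0, 0, 0], [0, 0, 0]])

```text
t: 8.1
ee_pos: [446.3, 262.7, 70.8]
orientation: [-1.569, -0.005, -0.002]
ft_force: [0.8, 1.0, -2.9]
width: 36.8
```

```bash
python3 w.py w7
python3 - <<'E'
from h import *
im=cv2.imread('pics/w7.png')
cv2.imwrite('pics/w7c.png',cv2.convertScaleAbs(cv2.resize(im[150:290,150:350],None,fx=4,fy=4,interpolation=cv2.INTER_NEAREST),alpha=1.6))
E
```

```text
8.1 [446.2617 262.7376  70.8128] [ 0.7705  1.027  -2.9236] 36.78059017092028 [0.5091 0.4644 1.951  0.0001 0.7217 0.5071]
[[ 1.      0.0039 -0.002 ]
 [ 0.002   0.0022  1.    ]
 [ 0.0039 -1.      0.0022]]
```

View pics/w7c.png

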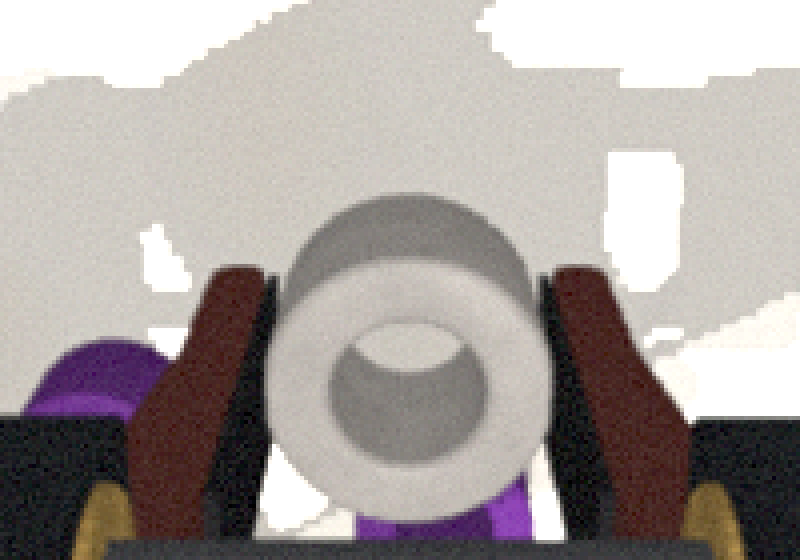

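Run:
```python
from h import *
from workcell import ctrl
for n,p,z in(('w7',(252.0,247.0),40.),('w6',(412/4+149.9,388/4+149.9),40.3)):
    o=np.load(f'pics/{n}.npy',allow_pickle=True).item();C=cam(ctrl,'wrist',o)
    print(ray(C,p,z+o['ee_pos'][2])-o['ee_pos'])
```

```text
[ 0.2065  2.0357 40.    ]
[ 0.8563  2.356  40.3   ]
```

Emit:
carry_out(delta_pos=[[0.3, -2, -1], [1.1, -4.5, -3.5], [2.0, -6.2, -6.5], [3.0, -6.2, -9.7], [4.0, -6.2, -13], [5.0, -6.2, -16.3], [6.0, -6.2, -19.6], [7.0, -6.2, -22.9], [7.9, -6.2, -26], [8.6, -6.2, -28.5], [8.95, -6.2, -29.5], [8.95, -6.2, -29.5]], rotation=[[0, 0, 0], [0, -0.0775, 0], [0, -0.0775, 0], [0, -0.0775, 0], [0, -0.0775, 0], [0, -0.0775, 0], [0, -0.0775, 0], [0, -0.0775, 0], [0, -0.0775, 0], [0, -0.0775, 0], [0, -0.0775, 0], [0, -0.0775, 0]])

```text
t: 9.15
ee_pos: [534.9, -34.8, 129.2]
orientation: [-1.57, -0.059, 0.061]
ft_force: [0.0, -0.2, -2.4]
width: 36.2
```

Emit:
carry_out(delta_pos=[[0, 0, 0], [0, 0, 0], [0, 0, 0]], rotation=[[0, 0, 0], [0, 0, 0], [0, 0, 0]])

```text
t: 9.4
ee_pos: [534.2, -31.6, 129.9]
orientation: [-1.57, -0.063, 0.064]
ft_force: [0.1, 0.3, -2.1]
width: 36.7
```

```bash
python3 w.py w8
python3 - <<'E'
from h import *
from workcell import ctrl
o=np.load('pics/w8.npy',allow_pickle=True).item();C=cam(ctrl,'wrist',o)
th=.0775;R=np.array([[np.cos(th),-np.sin(th)],[np.sin(th),np.cos(th)]]);t=np.array([533.75,-15.9])
Rt=Ro.from_rotvec(o['orientation']).as_matrix()
b=o['ee_pos']+Rt@[0.3,0,2.0];print('bush in fixture',R.T@(b[:2]-t))
for f in[(45,100,10),(-45,100,10),(0,70,60),(-20,11,35),(20,11,35)]:print(f,proj(C,np.r_[R@f[:2]+t,f[2]]))
s=ctrl.get_image('side')[:,:,::-1]
cv2.imwrite('pics/s5.png',cv2.resize(s[90:230,180:320],None,fx=4.2,fy=4.2,interpolation=cv2.INTER_CUBIC))
E
```

```text
9.4 [534.2289 -31.6158 129.9094] [ 0.0749  0.279  -2.1089] 36.65845238601843 [-0.0815  0.3914  1.8804  0.0003  0.8709 -0.1626]
[[ 0.9967 -0.0011 -0.0808]
 [ 0.0808  0.0003  0.9967]
 [-0.001  -1.      0.0004]]
bush in fixture [ -0.4461 -13.7047]
(45, 100, 10) [302.2374  53.7703]
(-45, 100, 10) [203.6875  53.4373]
(0, 70, 60) [252.9139  85.5005]
(-20, 11, 35) [230.6642 154.7322]
(20, 11, 35) [274.4878 154.8932]
```

View pics/w8.png

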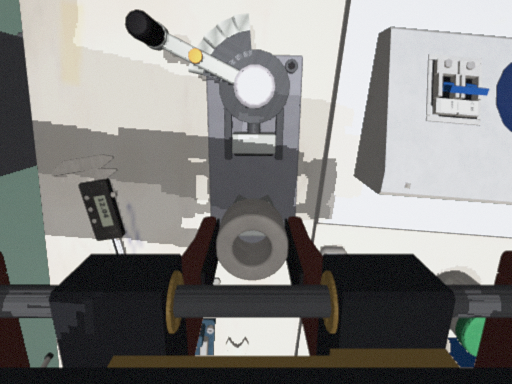

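View pics/s5.png

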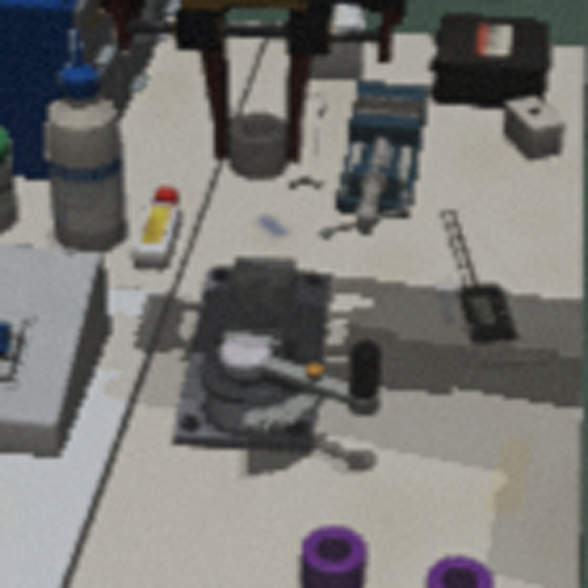

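Emit:
carry_out(delta_pos=[[0.03, 3, -0.1], [0.03, 6.5, -0.1], [0.03, 9.5, -0.1], [0.03, 11, -0.1], [0.03, 12, -0.1], [0.03, 12.6, -0.1], [0.03, 12.8, -0.1], [0.03, 12.8, -0.1]], rotation=[[0, 0, 0], [0, 0, 0], [0, 0, 0], [0, 0, 0], [0, 0, 0], [0, 0, 0], [0, 0, 0], [0, 0, 0]])

```text
t: 10.17
ee_pos: [535.8, -33.7, 2.6]
orientation: [-1.57, -0.063, 0.062]
ft_force: [0.4, -0.3, -2.3]
width: 36.5
```

```bash
python3 w.py w9
```

```text
10.1667 [535.7686 -33.6962   2.6324] [ 0.3689 -0.3306 -2.2807] 36.53990162989553 [-0.085   0.6068  1.9223 -0.      0.6118 -0.1649]
[[ 0.9968  0.0007 -0.0798]
 [ 0.0798 -0.0001  0.9968]
 [ 0.0007 -1.     -0.0001]]
```

View pics/w9.png

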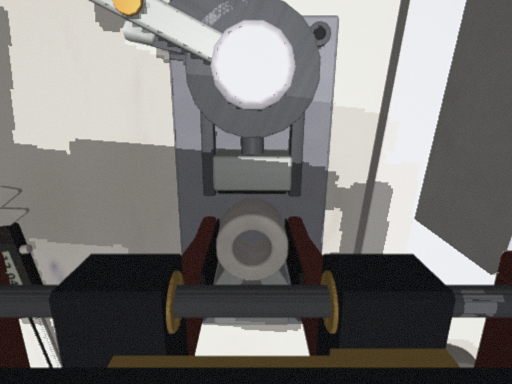

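The bush at (252,240) is centred between the sliding jaw (edge at row 192) and the V. Now the final lowering, watching the force.

Emit:
carry_out(delta_pos=[[0, 0.3, 0], [0, 0.3, 0]], rotation=[[0, 0, 0], [0, 0, 0]])

```text
t: 10.38
ee_pos: [535.9, -34.0, -0.1]
orientation: [-1.57, -0.064, 0.061]
ft_force: [-0.5, 0.3, -2.7]
width: 36.6
```

Emit:
carry_out(delta_pos=[[0, 0.15, 0], [0, 0.15, 0]], rotation=[[0, 0, 0], [0, 0, 0]])

```text
t: 10.55
ee_pos: [535.9, -34.0, -1.7]
orientation: [-1.57, -0.063, 0.061]
ft_force: [0.3, -0.5, 0.2]
width: 36.9
```

Emit:
carry_out(delta_pos=[[0, 0.05, 0], [0, 0.05, 0], [0, 0.05, 0], [0, 0.05, 0], [0, 0.05, 0]], rotation=[[0, 0, 0], [0, 0, 0], [0, 0, 0], [0, 0, 0], [0, 0, 0]], hand=60)

```text
t: 10.97
ee_pos: [535.3, -33.9, -2.7]
orientation: [-1.57, -0.062, 0.062]
ft_force: [0.5, 0.6, 1.1]
width: 65.6
```

Emit:
carry_out(delta_pos=[[0, -1, 0], [0, -4, 0], [0, -8, 0], [0, -12, 0], [0, -16, 0], [0, -20, 0], [0, -20, 0], [0, -20, 0]], rotation=[[0, 0, 0], [0, 0, 0], [0, 0, 0], [0, 0, 0], [0, 0, 0], [0, 0, 0], [0, 0, 0], [0, 0, 0]])

```text
t: 11.63
ee_pos: [536.9, -34.0, 200.5]
orientation: [-1.571, -0.067, 0.058]
ft_force: [-0.9, -0.0, -0.6]
width: 66.7
```

```bash
python3 w.py w10
python3 - <<'E'
from h import *
from workcell import ctrl
im=cv2.imread('pics/w10.png')
cv2.imwrite('pics/w10c.png',cv2.convertScaleAbs(cv2.resize(im[0:230,110:320],None,fx=2.6,fy=2.6,interpolation=cv2.INTER_CUBIC),alpha=1.4))
E
```

```text
11.6333 [536.9266 -34.0364 200.4823] [-0.8565 -0.0416 -0.5845] 66.7160387354054 [-0.0854  0.294   1.8276 -0.      1.0137 -0.1649]
[[ 0.9968  0.0062 -0.0794]
 [ 0.0795 -0.0006  0.9968]
 [ 0.0062 -1.     -0.0011]]
```

View pics/w10c.png

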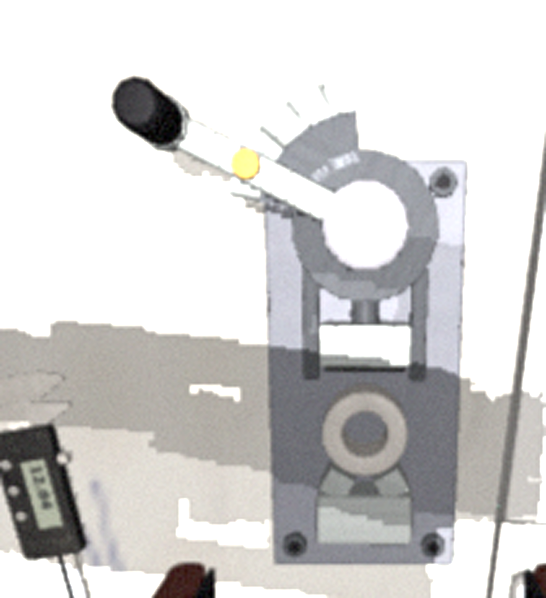

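The bush stands upright between the jaws at crop (365,432), with its axis in line with the V. Next I'll measure the post and plan the lever push.

Run:
```python
from h import *
from workcell import ctrl
o=np.load('pics/w10.npy',allow_pickle=True).item();C=cam(ctrl,'wrist',o)
th=.0775;R=np.array([[np.cos(th),-np.sin(th)],[np.sin(th),np.cos(th)]]);t=np.array([533.75,-15.9])
g=lambda x,y,z:R.T@(ray(C,(x/2.6+110-.3,y/2.6-.3),z)[:2]-t)
print('hub',g(366,225,60),g(366,225,75),'bush',g(365,432,38),'jaw',g(320,370,35),g(412,368,35),'V',g(318,540,35))
p=g(133,103,93);b=g(168,125,59);print('post',p,b)
for q in(p,b):print('phi',np.arctan2(q[1]-70,-q[0]),np.hypot(q[1]-70,q[0]))
print('corners',g(466,162,10),g(452,563,10),g(274,562,10))
```

```text
hub [ 1.3121 69.7138] [ 1.2908 69.077 ] bush [  0.9814 -16.1278] jaw [-18.61    10.7194] [21.4121 11.6397] V [-20.6792 -67.5723]
post [-76.196  106.7086] [-72.7336 105.1537]
phi 0.4489535284147678 84.57750912683149
phi 0.45021628958859483 80.78344010380903
corners [44.9674 98.069 ] [ 44.4589 -88.5823] [-44.3226 -88.0439]
```

```bash
cat > plan.py <<'E'
from h import *
th=.0775;Rf=np.array([[np.cos(th),-np.sin(th)],[np.sin(th),np.cos(th)]]);t0=np.array([533.75,-15.9])
A=Rf@[1.0,70]+t0
def tw(phi,s,r=85,z=46):  # tool pose: TCP behind the post by s along tangent
    f=np.array([-np.cos(phi),np.sin(phi)])*r+np.array([np.sin(phi),np.cos(phi)])*(-s)
    p=np.r_[A+Rf@f,z]; yaw=th-phi
    M=np.array([[np.cos(yaw),0,-np.sin(yaw)],[np.sin(yaw),0,np.cos(yaw)],[0,-1,0]])
    return p,M
def rel(p0,M0,p,M):
    return np.round(M0.T@(p-p0)/10,2),np.round(Ro.from_matrix(M0.T@M).as_rotvec(),3)
E
python3 - <<'E'
from plan import *
from workcell import ctrl
P=[]
for i in range(3):
    ctrl.get_image('top');o=ctrl.get_obs();P.append(o['ee_pos']);print(o['ee_pos'],o['orientation'])
p0=np.mean(P,0);M0=Ro.from_rotvec(o['orientation']).as_matrix()
print(A)
for z in(150,46):
    p,M=tw(.445,33,z=z);print(p,*rel(p0,M0,p,M))
E
```

```text
[534.4543 -33.8185 196.8759] [-1.5698 -0.0617  0.0632]
[534.0297 -33.8168 196.0285] [-1.5696 -0.0604  0.0645]
[533.9428 -33.8022 195.6735] [-1.5695 -0.0599  0.065 ]
[529.3274  53.9673]
[438.1467  53.7099 150.    ] [-8.86  4.65  9.48] [ 0.     0.447 -0.003]
[438.1467  53.7099  46.    ] [-8.83 15.05  9.48] [ 0.     0.447 -0.003]
```

Emit:
carry_out(delta_pos=[[-2.5, 0, 2.5], [-5, 0, 5], [-7.2, 1, 7.5], [-8.85, 2.5, 9.5], [-8.85, 4.7, 9.5], [-8.85, 4.7, 9.5], [-8.85, 4.7, 9.5]], rotation=[[0, 0.12, 0], [0, 0.24, 0], [0, 0.36, 0], [0, 0.447, 0], [0, 0.447, 0], [0, 0.447, 0], [0, 0.447, 0]], hand=255)

```text
t: 12.42
ee_pos: [438.2, 53.7, 148.9]
orientation: [-1.553, 0.291, -0.284]
ft_force: [0.8, -0.8, 0.5]
width: 23.9
```

```bash
python3 w.py w11
python3 - <<'E'
from plan import *
from workcell import ctrl
o=np.load('pics/w11.npy',allow_pickle=True).item()
M0=Ro.from_rotvec(o['orientation']).as_matrix()
C=cam(ctrl,'wrist',o);q=A+Rf@(85*np.array([-np.cos(.445),np.sin(.445)]));print('post top proj',proj(C,np.r_[q,93]))
p,M=tw(.445,33);print(p,*rel(o['ee_pos'],M0,p,M))
E
```

```text
12.4167 [438.1841  53.7469 148.8884] [ 0.7611 -0.7669  0.4973] 23.876947639118548 [ 0.0951  0.2361  2.061  -0.0001  0.849   0.4615]
[[ 0.9337 -0.0044  0.3581]
 [-0.3581 -0.0005  0.9337]
 [-0.0039 -1.     -0.002 ]]
post top proj [252.0674 155.1896]
[438.1467  53.7099  46.    ] [ 0.04 10.29  0.02] [ 0.002  0.001 -0.004]
```

View pics/w11.png

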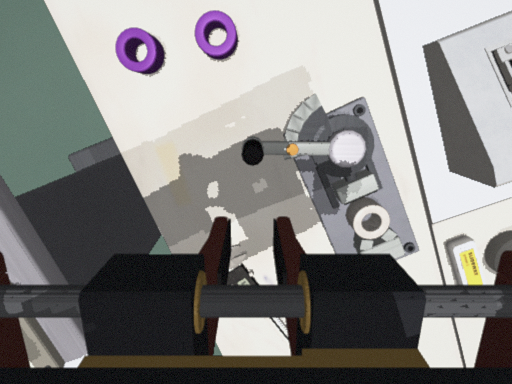

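The post is at (252,152), where it was predicted, and the lever is square to the push direction. Lowering behind it.

Emit:
carry_out(delta_pos=[[0, 3.5, 0], [0, 7, 0], [0, 9, 0], [0, 10, 0], [0, 10.2, 0], [0, 10.2, 0], [0, 10.2, 0]], rotation=[[0, 0, 0], [0, 0, 0], [0, 0, 0], [0, 0, 0], [0, 0, 0], [0, 0, 0], [0, 0, 0]])

```text
t: 13.05
ee_pos: [440.8, 53.7, 49.3]
orientation: [-1.551, 0.287, -0.29]
ft_force: [0.2, -0.4, 0.1]
width: 0.2
```

```bash
python3 w.py w12
python3 - <<'E'
from plan import *
from workcell import ctrl
s=ctrl.get_image('side')[:,:,::-1]
cv2.imwrite('pics/s6.png',cv2.resize(s[110:220,200:330],None,fx=5,fy=5,interpolation=cv2.INTER_CUBIC))
o=ctrl.get_obs();M0=Ro.from_rotvec(o['orientation']).as_matrix();print(o['ee_pos'],o['ft_force'])
for s,f in((33,.445),(22,.445),(19,.445),(19,.6),(19,.75),(19,.9)):
    p,M=tw(f,s);print(s,f,*rel(o['ee_pos'],M0,p,M))
E
```

```text
13.05 [440.8241  53.6652  49.331 ] [ 0.2258 -0.3522  0.1003] 0.22036264983837092 [ 0.0944  0.4285  2.1143 -0.      0.5969  0.4622]
[[ 0.9331  0.0019  0.3596]
 [-0.3596  0.0002  0.9331]
 [ 0.0017 -1.      0.0008]]
[440.7962  53.7942  49.5611] [1.0355 0.2493 0.4352]
33 0.445 [-0.25  0.36 -0.1 ] [-0.001 -0.     0.002]
22 0.445 [-0.25  0.36  1.  ] [-0.001 -0.     0.002]
19 0.445 [-0.25  0.36  1.3 ] [-0.001 -0.     0.002]
19 0.6 [-0.44  0.36  2.63] [-0.001  0.155  0.002]
19 0.75 [-0.42  0.36  3.94] [-0.002  0.305  0.002]
19 0.9 [-0.22  0.36  5.23] [-0.002  0.455  0.002]
```

View pics/w12.png

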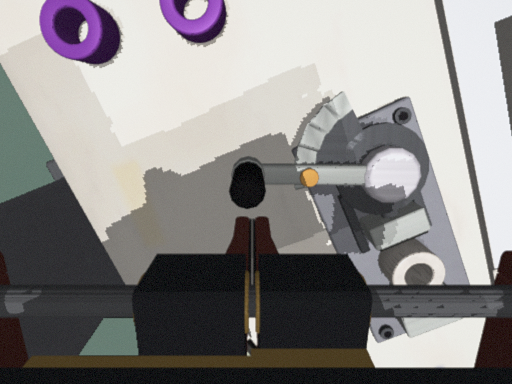

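View pics/s6.png

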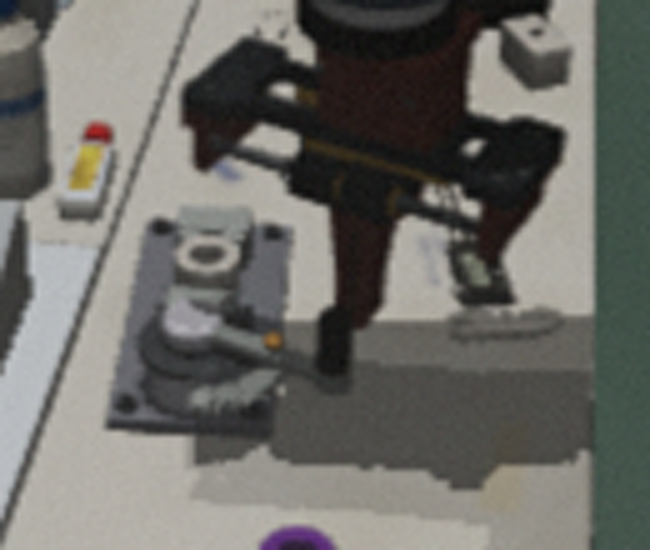

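Run:
```python
from plan import *
p0,M0=tw(.445,33)
for s,f in[(26,.445),(19,.445)]+[(19,.445+.04*i) for i in range(1,11)]:
    p,M=tw(f,s);d,w=rel(p0,M0,p,M);print(round(f,3),d.tolist(),w.tolist())
```

```text
0.445 [-0.0, 0.0, 0.7] [0.0, 0.0, 0.0]
0.445 [-0.0, 0.0, 1.4] [0.0, 0.0, 0.0]
0.485 [-0.07, 0.0, 1.74] [0.0, 0.04, 0.0]
0.525 [-0.12, 0.0, 2.09] [0.0, 0.08, 0.0]
0.565 [-0.17, 0.0, 2.43] [0.0, 0.12, 0.0]
0.605 [-0.19, 0.0, 2.78] [0.0, 0.16, 0.0]
0.645 [-0.21, 0.0, 3.13] [0.0, 0.2, 0.0]
0.685 [-0.21, 0.0, 3.47] [0.0, 0.24, 0.0]
0.725 [-0.19, 0.0, 3.82] [0.0, 0.28, 0.0]
0.765 [-0.17, 0.0, 4.17] [0.0, 0.32, 0.0]
0.805 [-0.12, 0.0, 4.52] [0.0, 0.36, 0.0]
0.845 [-0.07, 0.0, 4.86] [0.0, 0.4, 0.0]
```

Emit:
carry_out(delta_pos=[[0, 0.2, 0.7], [0, 0.2, 1.4], [-0.07, 0.2, 1.74], [-0.12, 0.2, 2.09], [-0.17, 0.2, 2.43], [-0.19, 0.2, 2.78], [-0.21, 0.2, 3.13], [-0.21, 0.2, 3.47], [-0.19, 0.2, 3.82], [-0.17, 0.2, 4.17], [-0.12, 0.2, 4.52]], rotation=[[0, 0, 0], [0, 0, 0], [0, 0.04, 0], [0, 0.08, 0], [0, 0.12, 0], [0, 0.16, 0], [0, 0.2, 0], [0, 0.24, 0], [0, 0.28, 0], [0, 0.32, 0], [0, 0.36, 0]])

```text
t: 14.07
ee_pos: [454.6, 96.7, 46.5]
orientation: [-1.495, 0.57, -0.57]
ft_force: [-0.8, -3.1, -0.3]
width: 0.3
```

```bash
python3 w.py w13
python3 - <<'E'
from plan import *
from workcell import ctrl
o=ctrl.get_obs();print(o['ee_pos'],tw(.805,19)[0],o['ft_force'])
p0,M0=tw(.805,19)
for s,f in[(19,.805+.04*i) for i in range(1,10)]:
    p,M=tw(f,s);d,w=rel(p0,M0,p,M);print(round(f,3),d.tolist(),w.tolist())
E
```

```text
14.0667 [454.5521  96.7236  46.5051] [-0.8325 -3.0882 -0.2515] 0.31240191010101803 [ 0.1844  0.4556  2.0698 -0.0009  0.6167  0.9139]
[[ 0.746  -0.0004  0.6659]
 [-0.6659 -0.0006  0.746 ]
 [ 0.0001 -1.     -0.0007]]
[455.0321  97.197   46.5717] [453.211   96.3028  46.    ] [-0.7017 -0.3154  0.5748]
0.845 [-0.07, 0.0, 0.34] [0.0, 0.04, 0.0]
0.885 [-0.12, 0.0, 0.69] [0.0, 0.08, 0.0]
0.925 [-0.17, 0.0, 1.03] [0.0, 0.12, 0.0]
0.965 [-0.19, 0.0, 1.38] [0.0, 0.16, 0.0]
1.005 [-0.21, 0.0, 1.73] [0.0, 0.2, 0.0]
1.045 [-0.21, 0.0, 2.07] [0.0, 0.24, 0.0]
1.085 [-0.19, 0.0, 2.42] [0.0, 0.28, 0.0]
1.125 [-0.17, 0.0, 2.77] [0.0, 0.32, 0.0]
1.165 [-0.12, 0.0, 3.12] [0.0, 0.36, 0.0]
```

View pics/w13.png

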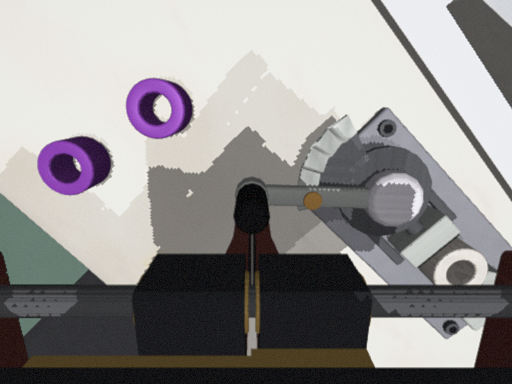

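The lever follows the push: the post is at (252,195), touching the fingers, and the force is about 3 N. Continuing.

Emit:
carry_out(delta_pos=[[-0.07, 0, 0.34], [-0.12, 0, 0.69], [-0.17, 0, 1.03], [-0.19, 0, 1.38], [-0.21, 0, 1.73]], rotation=[[0, 0.04, 0], [0, 0.08, 0], [0, 0.12, 0], [0, 0.16, 0], [0, 0.2, 0]])

```text
t: 14.53
ee_pos: [464.2, 110.8, 46.4]
orientation: [-1.448, 0.724, -0.724]
ft_force: [-1.4, -5.2, 0.6]
width: 0.6
```

```bash
python3 w.py w14
python3 - <<'E'
from plan import *
from workcell import ctrl
p0,M0=tw(1.005,19);print(p0)
for s,f in[(19,1.005+.02*i) for i in range(1,12)]:
    p,M=tw(f,s);d,w=rel(p0,M0,p,M);print(round(f,3),d.tolist(),w.tolist())
E
```

```text
14.5333 [464.1855 110.7705  46.3669] [-1.3711 -5.2476  0.5912] 0.6000236231648747 [ 0.2097  0.4685  2.0428 -0.0009  0.6313  1.1383]
[[ 0.5996 -0.0009  0.8003]
 [-0.8003 -0.0008  0.5996]
 [ 0.     -1.     -0.0012]]
[463.139  110.5809  46.    ]
1.025 [-0.04, 0.0, 0.17] [0.0, 0.02, 0.0]
1.045 [-0.07, 0.0, 0.34] [0.0, 0.04, 0.0]
1.065 [-0.1, 0.0, 0.51] [0.0, 0.06, 0.0]
1.085 [-0.12, 0.0, 0.69] [0.0, 0.08, 0.0]
1.105 [-0.15, 0.0, 0.86] [0.0, 0.1, 0.0]
1.125 [-0.17, 0.0, 1.03] [0.0, 0.12, 0.0]
1.145 [-0.18, 0.0, 1.2] [0.0, 0.14, 0.0]
1.165 [-0.19, 0.0, 1.38] [0.0, 0.16, 0.0]
1.185 [-0.2, 0.0, 1.55] [0.0, 0.18, 0.0]
1.205 [-0.21, 0.0, 1.73] [0.0, 0.2, 0.0]
1.225 [-0.21, 0.0, 1.9] [0.0, 0.22, 0.0]
```

View pics/w14.png

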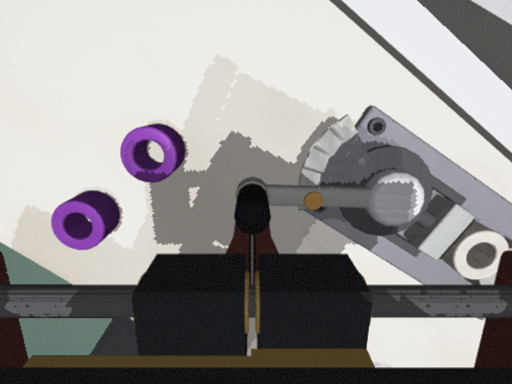

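Emit:
carry_out(delta_pos=[[-0.04, 0, 0.17], [-0.07, 0, 0.34], [-0.07, 0, 0.34]], rotation=[[0, 0.02, 0], [0, 0.04, 0], [0, 0.04, 0]])

```text
t: 14.83
ee_pos: [466.7, 113.5, 46.3]
orientation: [-1.436, 0.755, -0.754]
ft_force: [-2.6, -2.8, 1.0]
width: 0.3
```

Emit:
carry_out(delta_pos=[[-0.04, 0, 0.17], [-0.07, 0, 0.34], [-0.07, 0, 0.34]], rotation=[[0, 0.02, 0], [0, 0.04, 0], [0, 0.04, 0]])

```text
t: 15.08
ee_pos: [469.4, 116.0, 46.3]
orientation: [-1.424, 0.786, -0.786]
ft_force: [-1.7, -2.9, 1.2]
width: 0.1
```

```bash
python3 w.py w15
```

```text
15.0833 [469.3502 116.0308  46.3073] [-1.678  -2.8604  1.1718] 0.14286710769526445 [0.2176 0.4745 2.0302 0.0003 0.6369 1.2263]
[[ 0.5328 -0.0001  0.8463]
 [-0.8463  0.0001  0.5328]
 [-0.0002 -1.      0.    ]]
```

View pics/w15.png

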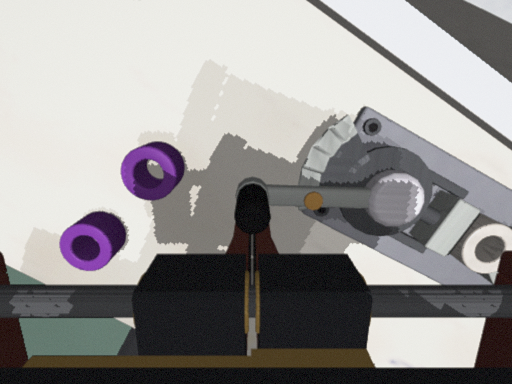

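Emit:
carry_out(delta_pos=[[-0.04, 0, 0.17], [-0.07, 0, 0.34], [-0.07, 0, 0.34]], rotation=[[0, 0.02, 0], [0, 0.04, 0], [0, 0.04, 0]])

```text
t: 15.38
ee_pos: [472.0, 118.5, 46.3]
orientation: [-1.412, 0.817, -0.817]
ft_force: [-3.1, -1.7, 1.9]
width: 0.4
```

Emit:
carry_out(delta_pos=[[-0.04, 0, 0.17], [-0.04, 0, 0.17]], rotation=[[0, 0.02, 0], [0, 0.02, 0]])

```text
t: 15.55
ee_pos: [473.3, 119.6, 46.3]
orientation: [-1.406, 0.832, -0.832]
ft_force: [-2.8, -3.4, 1.3]
width: 0.3
```

Emit:
carry_out(delta_pos=[[-0.04, 0, 0.17], [-0.04, 0, 0.17]], rotation=[[0, 0.02, 0], [0, 0.02, 0]])

```text
t: 15.72
ee_pos: [474.4, 120.6, 46.2]
orientation: [-1.4, 0.847, -0.847]
ft_force: [-1.9, -4.1, 1.1]
width: 0.6
```

```bash
python3 w.py w16
```

```text
15.7167 [474.3883 120.5716  46.2414] [-1.9212 -4.0882  1.0745] 0.5691182738763741 [ 0.2246  0.4808  2.0172 -0.0002  0.6439  1.3137]
[[ 0.4635 -0.0002  0.8861]
 [-0.8861 -0.0002  0.4635]
 [ 0.     -1.     -0.0003]]
```

View pics/w16.png

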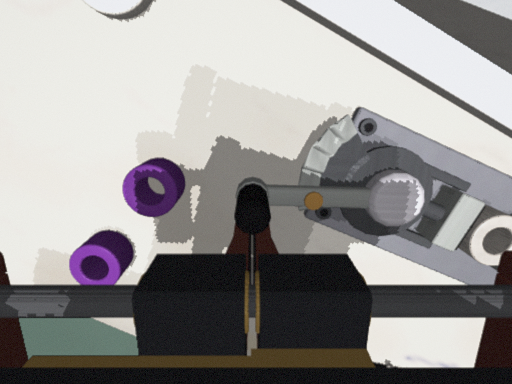

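Emit:
carry_out(delta_pos=[[-0.04, 0, 0.17], [-0.04, 0, 0.17]], rotation=[[0, 0.02, 0], [0, 0.02, 0]])

```text
t: 15.93
ee_pos: [475.3, 121.5, 46.1]
orientation: [-1.394, 0.863, -0.862]
ft_force: [-2.7, -5.2, 1.7]
width: 0.5
```

Emit:
carry_out(delta_pos=[[-0.04, 0, 0.17], [-0.04, 0, 0.17]], rotation=[[0, 0.02, 0], [0, 0.02, 0]])

```text
t: 16.1
ee_pos: [476.1, 122.3, 46.0]
orientation: [-1.388, 0.879, -0.877]
ft_force: [-4.0, -5.8, 1.6]
width: 0.8
```

Emit:
carry_out(delta_pos=[[-0.04, 0, 0.17], [-0.04, 0, 0.17]], rotation=[[0, 0.02, 0], [0, 0.02, 0]])

```text
t: 16.27
ee_pos: [477.9, 123.9, 46.0]
orientation: [-1.38, 0.894, -0.892]
ft_force: [-2.9, -1.4, 0.3]
width: 0.4
```

```bash
python3 w.py w17
```

```text
16.2667 [477.9318 123.9054  46.0275] [-2.9027 -1.3841  0.2915] 0.41783044562817234 [0.2294 0.4857 2.0076 0.0003 0.6493 1.3779]
[[ 0.4097 -0.001   0.9122]
 [-0.9122 -0.      0.4097]
 [-0.0004 -1.     -0.0009]]
```

View pics/w17.png

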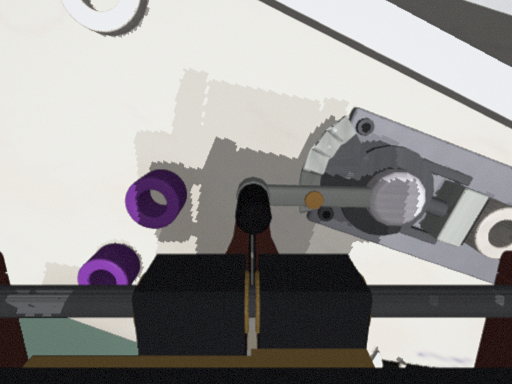

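Force rose to about 6 N and dropped to 3 N. In the picture the post hasn't run ahead of the fingers (lever still at row 195), so this is probably the bush shifting and not the click. Continuing in small steps.

Emit:
carry_out(delta_pos=[[-0.04, 0, 0.17], [-0.04, 0, 0.17]], rotation=[[0, 0.02, 0], [0, 0.02, 0]])

```text
t: 16.48
ee_pos: [480.5, 125.4, 46.4]
orientation: [-1.372, 0.907, -0.909]
ft_force: [-0.7, -0.2, -0.7]
width: 0.3
```

```bash
python3 w.py w18;  python3 - <<'E'
from h import *
a=[cv2.resize(cv2.imread(f'pics/{n}.png')[150:290,215:512],None,fx=2.5,fy=2,interpolation=cv2.INTER_CUBIC) for n in('w17','w18')]
cv2.imwrite('pics/cmp1.png',np.vstack(a))
E
```

```text
16.4833 [480.5499 125.4226  46.4189] [-0.7166 -0.2205 -0.6609] 0.3473668515260477 [0.2312 0.4871 2.0029 0.0004 0.6502 1.3997]
[[ 0.3912  0.0013  0.9203]
 [-0.9203  0.0006  0.3912]
 [-0.     -1.      0.0015]]
```

View pics/cmp1.png

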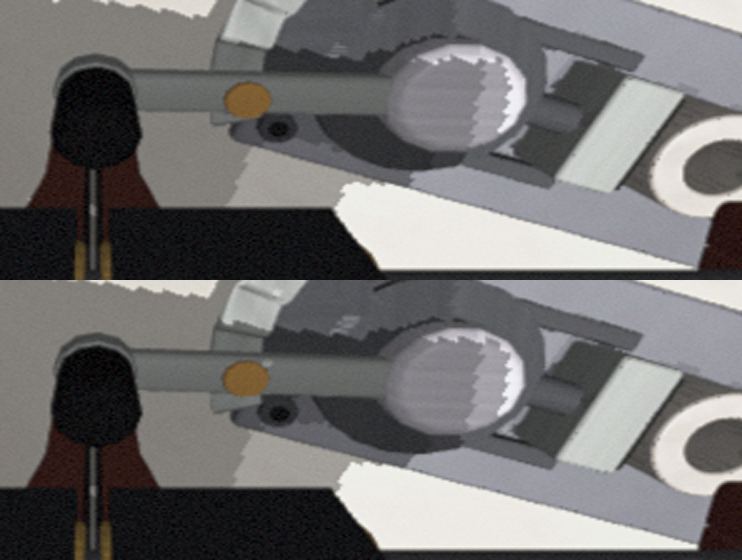

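Emit:
carry_out(delta_pos=[[0, 0, 0], [0, 0, 0], [0, 0, 0], [0, 0, 0]], rotation=[[0, 0, 0], [0, 0, 0], [0, 0, 0], [0, 0, 0]])

```text
t: 16.87
ee_pos: [480.1, 125.1, 46.4]
orientation: [-1.373, 0.907, -0.907]
ft_force: [-1.2, -0.6, 1.0]
width: 0.6
```

```bash
python3 w.py w19;  python3 - <<'E'
from h import *
a=[cv2.resize(cv2.imread(f'pics/{n}.png')[150:290,215:512],None,fx=2.5,fy=2,interpolation=cv2.INTER_CUBIC) for n in('w18','w19')]
cv2.imwrite('pics/cmp2.png',np.vstack(a))
E
```

```text
16.8667 [480.0799 125.0959  46.4019] [-1.229  -0.5883  0.9782] 0.6477928693927754 [0.2309 0.4868 2.0035 0.     0.6506 1.3983]
[[ 0.3926  0.0007  0.9197]
 [-0.9197  0.0002  0.3926]
 [ 0.0001 -1.      0.0007]]
```

View pics/cmp2.png

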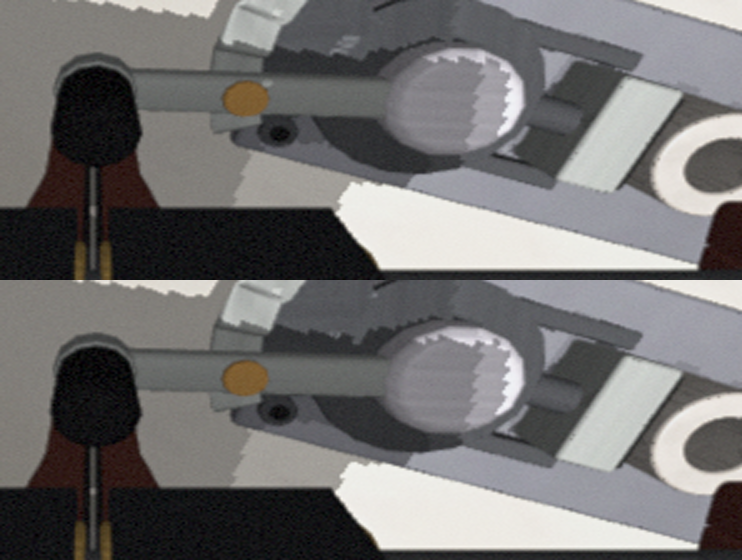

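Run:
```python
from plan import *
from workcell import ctrl
for n in('w13','w15','w17','w19'):
    im=cv2.imread(f'pics/{n}.png')[150:290,372:512]
    cv2.imwrite(f'pics/{n}j.png',cv2.resize(im,None,fx=2.8,fy=2.8,interpolation=cv2.INTER_CUBIC))
a=[cv2.imread(f'pics/{n}j.png') for n in('w13','w15','w17','w19')]
cv2.imwrite('pics/j4.png',cv2.resize(np.vstack([np.hstack(a[:2]),np.hstack(a[2:])]),(784,590*1)))
```

```text
(no output)
```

View pics/j4.png

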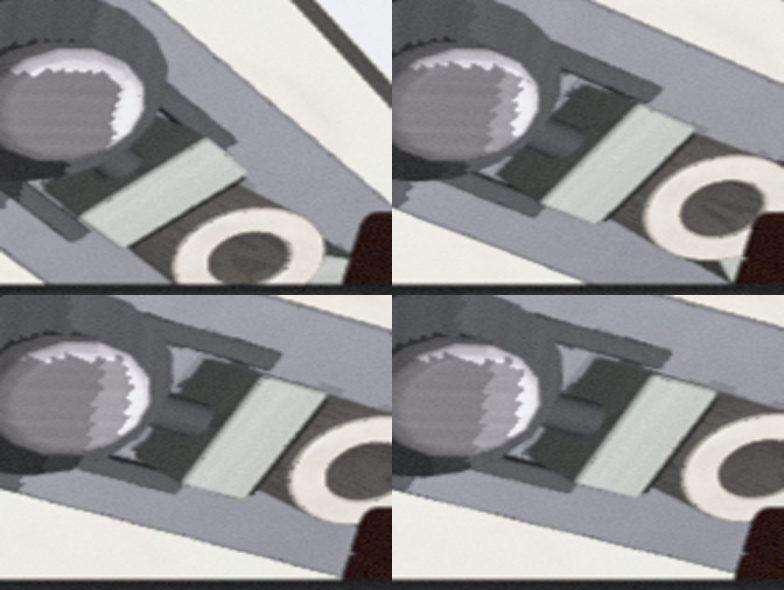

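Run:
```python
from plan import *
from workcell import ctrl
def m(n,ox,oy,J,B):
    o=np.load(f'pics/{n}.npy',allow_pickle=True).item();C=cam(ctrl,'wrist',o)
    f=lambda q,z:Rf.T@(ray(C,((q[0]-ox)/2.8+372-.3,(q[1]-oy)/2.107+150-.3),z)[:2]-t0)
    print(n,[f(j,35).round(1) for j in J],'bush',f(B,38).round(1))
m('w13',0,0,[(245,175),(130,247)],(250,257))
m('w15',392,0,[(694,131),(605,223)],(722,208))
m('w17',0,295,[(328,393),(250,496)],(362,468))
m('w19',392,295,[(717,393),(640,496)],(752,468))
```

```text
w13 [array([18.6,  6.8]), array([-17.2,   6.1])] bush [  1.3 -16. ]
w15 [array([19.1,  2.4]), array([-17. ,   1.1])] bush [  1.1 -18.2]
w17 [array([20.5,  1. ]), array([-16.9,   0.1])] bush [  1.5 -17.5]
w19 [array([19.9,  1.1]), array([-17.6,   0.8])] bush [  0.5 -17.3]
```

The jaw has stalled on the bush: face at about −0.5 in w17 and w19, close to the expected −1. The force peak and drop therefore look like the tooth starting to give. I'll continue in small steps, well short of the second tooth.

Emit:
carry_out(delta_pos=[[-0.04, 0, 0.17], [-0.04, 0, 0.17]], rotation=[[0, 0.02, 0], [0, 0.02, 0]])

```text
t: 17.08
ee_pos: [481.6, 126.2, 46.3]
orientation: [-1.366, 0.923, -0.924]
ft_force: [-0.5, 0.4, -0.1]
width: 0.4
```

```bash
python3 w.py w20;  python3 - <<'E'
from h import *
a=[cv2.resize(cv2.imread(f'pics/{n}.png')[150:290,215:512],None,fx=2.5,fy=2,interpolation=cv2.INTER_CUBIC) for n in('w19','w20')]
cv2.imwrite('pics/cmp3.png',np.vstack(a))
E
```

```text
17.0833 [481.5687 126.1977  46.3297] [-0.5328  0.3575 -0.1018] 0.35588814437089455 [0.2324 0.4888 1.9997 0.     0.6526 1.4214]
[[ 0.3726  0.0005  0.928 ]
 [-0.928   0.0001  0.3726]
 [ 0.0001 -1.      0.0005]]
```

View pics/cmp3.png

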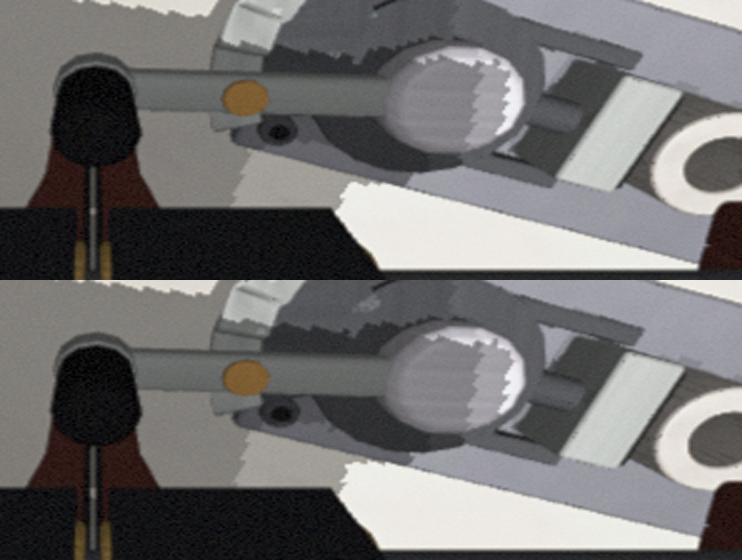

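Emit:
carry_out(delta_pos=[[-0.04, 0, 0.17], [-0.04, 0, 0.17]], rotation=[[0, 0.02, 0], [0, 0.02, 0]])

```text
t: 17.3
ee_pos: [483.2, 127.3, 46.4]
orientation: [-1.358, 0.938, -0.939]
ft_force: [-0.6, -1.0, -0.3]
width: 0.2
```

Emit:
carry_out(delta_pos=[[-0.04, 0, 0.17], [-0.04, 0, 0.17]], rotation=[[0, 0.02, 0], [0, 0.02, 0]])

```text
t: 17.47
ee_pos: [484.5, 128.2, 46.4]
orientation: [-1.351, 0.953, -0.954]
ft_force: [-0.2, 0.1, -0.7]
width: 0.8
```

```bash
python3 w.py w21;  python3 - <<'E'
from h import *
a=[cv2.resize(cv2.imread(f'pics/{n}.png')[150:290,215:512],None,fx=2.5,fy=2,interpolation=cv2.INTER_CUBIC) for n in('w19','w21')]
cv2.imwrite('pics/cmp4.png',np.vstack(a))
E
```

```text
17.4667 [484.4935 128.2012  46.3536] [-0.247   0.0866 -0.713 ] 0.8157027533739307 [0.2349 0.4921 1.9925 0.     0.6564 1.4639]
[[ 0.3352  0.0005  0.9422]
 [-0.9422  0.0002  0.3352]
 [ 0.     -1.      0.0006]]
```

View pics/cmp4.png

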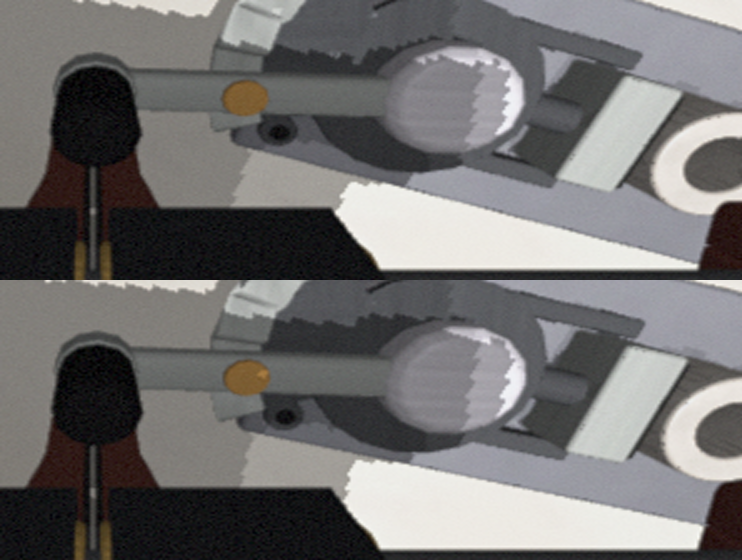

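Force is about zero while the lever still moves and the jaw stands still, so the clutch is past the first tooth and sliding into its notch (slip about 0.18). One more small step, then back off.

Emit:
carry_out(delta_pos=[[-0.04, 0, 0.17], [-0.04, 0, 0.17]], rotation=[[0, 0.02, 0], [0, 0.02, 0]])

```text
t: 17.68
ee_pos: [485.9, 129.1, 46.3]
orientation: [-1.344, 0.969, -0.969]
ft_force: [-0.2, 0.5, 0.1]
width: 0.3
```

Emit:
carry_out(delta_pos=[[0, 0, -0.5], [0, 0, -1.5], [0, 0, -2.5], [0, 0, -2.5], [0, 0, -2.5]], rotation=[[0, 0, 0], [0, 0, 0], [0, 0, 0], [0, 0, 0], [0, 0, 0]])

```text
t: 18.1
ee_pos: [460.7, 120.7, 46.3]
orientation: [-1.345, 0.968, -0.968]
ft_force: [-0.1, 0.0, 0.0]
width: 0.6
```

```bash
python3 w.py w22
```

```text
18.1 [460.7435 120.6695  46.2906] [-0.1284  0.0181  0.0188] 0.6496376771061715 [0.2312 0.4676 2.0451 0.     0.6296 1.4788]
[[ 0.3175 -0.0007  0.9482]
 [-0.9482 -0.0002  0.3175]
 [-0.0001 -1.     -0.0007]]
```

View pics/w22.png

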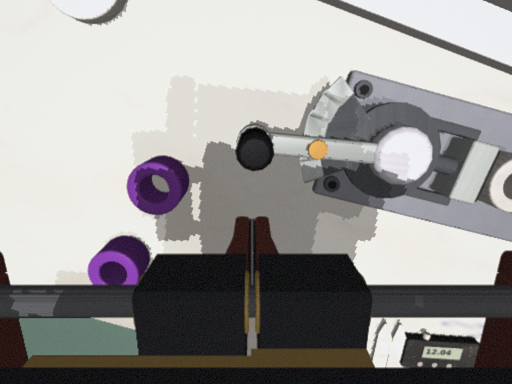

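Run:
```python
from plan import *
from workcell import ctrl
o=np.load('pics/w22.npy',allow_pickle=True).item();C=cam(ctrl,'wrist',o)
im=cv2.imread('pics/w22.png')[110:260,220:512]
cv2.imwrite('pics/w22c.png',cv2.resize(im,None,fx=2.7,fy=2.7,interpolation=cv2.INTER_CUBIC))
for p,z in(((254.5,150),93),((253,140),59)):
    f=Rf.T@(ray(C,p,z)[:2]-t0)-[1,70];print(f,np.arctan2(f[1],-f[0]),np.hypot(*f))
f=Rf.T@(ray(C,(404,155),60)[:2]-t0);print('hub',f)
```

```text
[-11.5616  83.7753] 1.4336548748188371 84.56928497585355
[-11.4978  84.3797] 1.435367370282184 85.15949964137607
hub [ 1.9872 70.9584]
```

View pics/w22c.png

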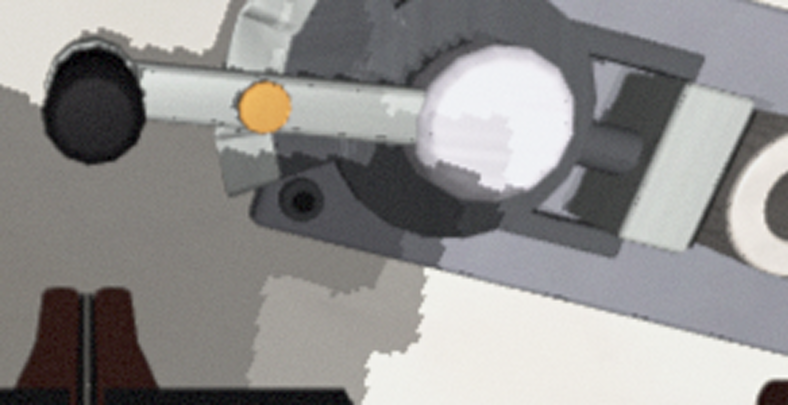

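The lever ran on by itself to 1.434 rad, ahead of the pusher's 1.325. That means spindle ≈ 1.17 plus one notch of 0.26. Rising clear for a last check.

Emit:
carry_out(delta_pos=[[0, -3, -0.5], [0, -7, -1], [0, -11, -2], [0, -15, -5], [0, -18, -8], [0, -18, -11], [0, -18, -14], [0, -18, -14], [0, -18, -14]], rotation=[[0, 0, 0], [0, 0, 0], [0, 0, 0], [0, 0, 0], [0, 0, 0], [0, 0, 0], [0, 0, 0], [0, 0, 0], [0, 0, 0]])

```text
t: 18.9
ee_pos: [328.7, 76.4, 226.9]
orientation: [-1.343, 0.967, -0.969]
ft_force: [0.7, 0.0, 0.2]
width: 0.1
```

```bash
python3 - <<'E'
from plan import *
from workcell import ctrl
t=ctrl.get_image('top')[:,:,::-1];s=ctrl.get_image('side')[:,:,::-1]
cv2.imwrite('pics/t9.png',cv2.resize(t[120:260,140:400],None,fx=3,fy=3,interpolation=cv2.INTER_CUBIC))
cv2.imwrite('pics/s9.png',cv2.resize(s[110:310,180:330],None,fx=3,fy=3,interpolation=cv2.INTER_CUBIC))
print(ctrl.get_obs()['t'],ctrl.get_obs()['ee_pos'],ctrl.get_obs()['ft_force'])
E
python3 w.py w23
```

```text
19.0 [330.3369  76.7949 226.7287] [-0.3658  1.3542 -0.8224]
19.0 [330.3369  76.7949 226.7287] [-0.3658  1.3542 -0.8224] 0.5066998819787354 [ 0.1933 -0.0659  2.1787 -0.      1.0271  1.4409]
[[ 0.3176  0.0018  0.9482]
 [-0.9482  0.0003  0.3176]
 [ 0.0002 -1.      0.0018]]
```

View pics/t9.png

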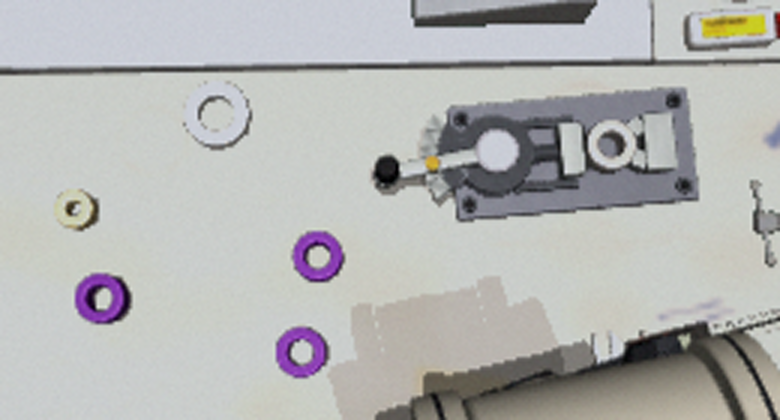

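View pics/s9.png

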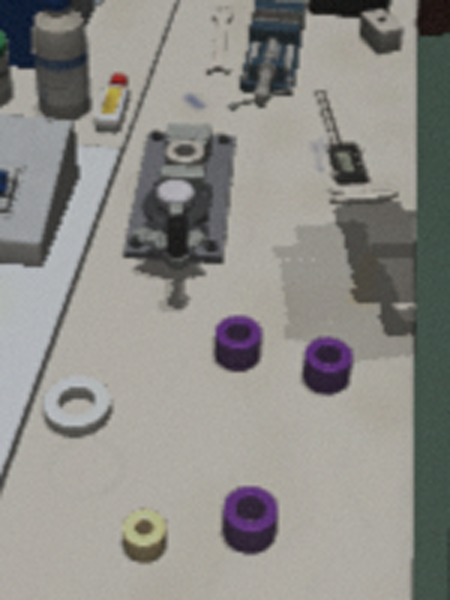

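View pics/w23.png

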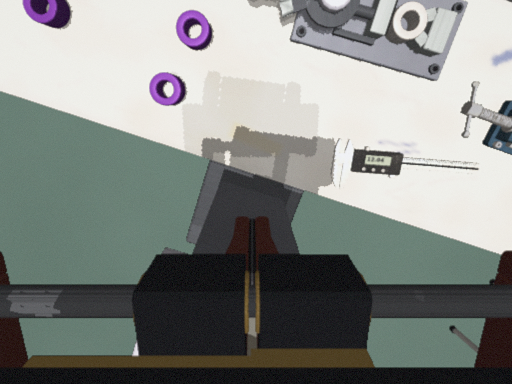

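The top view shows the bush upright in the V at crop (611,144), with the jaw against it and the lever about one notch past contact. The cream bush, flat ring and purple look-alikes haven't moved. Handing in.

```bash
python3 -c "
from workcell import ctrl
print(ctrl.close_job())"
```

```text
the job is handed in; nothing more can be done
None
```

The tall grey bush is clamped upright in the fixture, and I stopped the lever after what I read as its first click. I handed the job in at about 19 s of the 58 s allowed.

- **Placing:** The first grasp failed. The fingertips sit about 20 mm above the nominal TCP, so the grip caught only the top 3 mm of the bush and slipped off, leaving it upright in place. I grasped it again lower and set it on the plate, centred and about 4 mm to the +y side of the nest. Then I let go.
- **Clamping:** I pushed the lever clockwise with the closed fingers in small steps:
  - The push force was about 4 N, rose to about 6 N as the jaw stalled on the bush, then fell to about 0.
  - After I backed off, the lever stood at about 1.43 rad, ahead of where I had pushed it (1.33). That fits contact at about 1.17 plus one notch of 0.26; a second click would put it near 1.7.
- **Last checks:** The top and side views show the bush upright against the V with the jaw on it. The cream bush, the flat ring and the purple look-alikes are where they were, and the arm is clear of everything.
- **Weaker or disagreeing readings:**
  - I did not see the brass pin rise and drop, so the click rests on the force and the lever angle.
  - The force peak was a little under the stated 7 N.
  - The jaw's measured position was 1 to 2 mm off the expected value, which is about the calibration error.
  - The side and top cameras disagreed by up to 8 mm on the fixture's plate, so I used the wrist camera.

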